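# Stamp the steel type on a cut-off before it is put back

## Robot

A 6-joint arm with a two-finger parallel gripper is mounted at the origin on the work surface. World frame = base frame: x ahead of the robot, y to its left, z up, the work surface at z = 0. Lengths are in m, angles in rad, forces in N, time in s.
With the tool pointing down it reaches from about 0.35 to 0.725 m from the base axis. Payload 4.3 kg.
Tool frame: the origin (TCP) lies midway between the tips of the shut fingers; the grasp point (between the pads) lies 19 mm behind it; z points along the fingers, y is the direction in which the jaws open and shut (so a half turn about z gives the same grasp; the last joint's range is limited). The gripper opens to 85 mm and grips with 20 to 120 N. Pads are 22 mm wide; open, the fingers measure 114 mm over their backs; the gripper's body (76 mm by 85 mm) begins 54 mm behind the grasp point. The pads swing forward as they close: fully open they stand 13 mm farther back than shut.
Start: joints at [1.223, 0.377, 0.081, 1.274, 0, 1.46], TCP at [0.135, 0.559, 0.231] pointing down, gripper open.
Joint ranges: [-2.72, 2.72], [-0.84, 1.66], [-1.02, 1.22], [-1.77, 2.12], [-1.37, 1.28], [-3.14, 3.14]. Speed limits (rad/s): [2.57, 2.57, 3.14, 3.14, 3.14, 3.14].

## Interface

Orientations are given as a unit quaternion [x, y, z, w].
In Python, from cell import sensors, viewer, ticket, finder gives the robot as it stands.
- The arm moves only by the tool send_rows, never from a script. Its argument "deltas" is a list of rows, each a list of 3 entries, a list of its own where there are three numbers: the shift along the tool's x, y, z in cm, then the turn, a rotation vector about the tool's x, y, z in rad, then the opening, from 0 (shut) to 1 (fully open). In form: [[[x, y, z], [rx, ry, rz], fingers], ...]. A call has 1 to 20 rows; each row is the pose to reach, as a shift and turn from the pose commanded when the call began, along the tool's axes at that moment; what a row does not reach only later rows make up. A row lasts 1/12 s, in which the tool goes at most 41.7 mm and 7.16 degrees, less where a joint would pass 70% of its speed; a pose out of reach is approached as far as the arm can. A call with a gripper value outside its range is refused whole. The fingers move at their own pace and stop on an object; "newtons" is the grip in N (left out, the last holds). Time passes only in rows, so rows that repeat a pose let the fingers close. It gives the time, the measured TCP pose, the force and the opening at its end, in the units of the state.
- sensors.state(): the state, without advancing time (a new reading comes with each control period).
- viewer.read_camera(name): name is "scene" or "top" or "wrist"; returns the picture (480x640x3 uint8, red, green, blue); there is no depth.
- viewer.camera_params(name): a dict with "mtx" (3x3 intrinsics, pixels), "k1" (the pictures are not rectified: a ray, as slopes to the right and down, at radius r is drawn at 1 + k1 r^2 times it, then the intrinsics apply), "world_to_cam" (4x4, takes a point from world to camera coordinates); the wrist camera has in their place "T_tool_cam" (4x4, takes a point from camera to tool coordinates, whose origin is the TCP and whose axes are the flange's). Camera axes: x right, y up, looking along -z (the intrinsics and any distortion apply to the point x, -y, -z); pixel columns grow to the right and rows downward; lengths in m; the calibration is good to about 2 mm. A picture is of the moment at which its call begins: read the wrist's pose just before it. camera_params takes no time and is no camera call.
- ticket.job_done(): hands the job in, once; it reports no verdict.
Trained networks look in the newest picture that a camera, given by its name, has taken for a name from the list of things; names that differ only in an ending like _2 or _b are one class to them, and where a whole thing is asked for, a point or a joint stands for the part that bears it (a point fixed in the world has none). Each returns a list of dicts, best first, with "p" (0 to 1); they miss things now and then, are a little off and sometimes report something else, mostly with a low value. They report only what shows in the picture. A call takes as long as a camera call.
- finder.spot_in(thing, camera): "point" ([x, y, z] in m, in world coordinates, good to about 4 mm: the middle of the surface that is visible of it).
- finder.silhouettes(thing, camera): "pixels" (480x640 bool, what is visible of it).
- finder.spot_point(thing, camera): "point" ([x, y, z] in m, in world coordinates, good to about 4 mm: a listed point, or the origin of a listed thing).
The state is a dict: "clock": time; "joints": joint angles; "qvel": joint speeds; "joint_efforts": joint torques, N m; "tcp_pos": TCP position; "tool_rot": TCP orientation; "contact_force": force on the tool from outside, world axes, zero at the start; "moment": the same for the moment, N m; "width": finger opening in m.
Only numpy, scipy, OpenCV 4.12 (cv2) and the standard library are available. Lean on these libraries where they do the work, as an engineer would, in place of code of your own. Each camera call takes 0.05 s, during which the arm holds its last target.

## Task

Take the orange self-inking stamp from its stand, set it flat and square on the bright ground spot of the dark steel block, push it straight down until you feel it bottom on its stop, and lean on the stop with about 20 N (never over 25 N) for a good second without letting the foot slide. Then let it spring up, lift it off and set it gently back, upright, in the pocket of its stand. Press the stamp nowhere else, and leave the block and everything else where they are.

Things in the scene. Friction and masses are not known exactly. Their poses are not given: they have to be found in the camera images.
- stamp_grip (a point): centre of the stamp's orange plunger cap, the part to hold. The cap is a rounded block 48 (own x) x 34 (own y) x 57 mm high; grasp it across its 34 mm. This point is 30 mm above the cap's lower edge and, with the stamp sprung up, 60 mm above the underside of the stamp's foot. Own z points up, own x along the cap's long side.
- stamp_foot (a point): centre of the underside of the stamp's black base frame, which stands on the work; axes as the cap's. The frame's foot is 58 (own x) x 44 (own y) x 8 mm. The whole stamp weighs about 0.2 kg and is 87 mm high when sprung up.
- plunger (a joint): how far the cap is pushed down over the base frame, in m: 0 sprung up. It bottoms on the rubber-topped steel depth collar clamped under the cap, left by the last user anywhere from 10 to 20 mm down (not told). The spring takes 3 N at 0 and 0.39 N more per mm (10.8 N at 20 mm); at the stop the push rises steeply. More than 9 mm down anywhere but on the spot is a misprint.
- stamp: the stamp's base frame (origin and axes are those of stamp_foot). A print is good only with the cap really leaned on its stop: 16 to 27 N between foot and block, that is your push plus the stamp's 2 N weight; more spoils the print.
- bright_spot (a point): centre of the bright ground spot, on the top face of the block. The spot is 68 (own x) x 54 (own y) mm, so that the stamp's foot fits inside with a 5 mm border. Own z points up. The print may be either way round, but its long side lies along the spot's long side.
- block: dark sawn steel block 104 (own x) x 80 (own y) x 40 mm high, 2.5 kg, loose in the tray, the only one with a bright spot; origin at the centre of its underside. The spot's centre lies at (-8, 4, 40) mm in its axes. To be left where it is.
- stand_floor (a point): centre of the pocket floor of the grey stamp stand, fixed to the bench. The pocket is 66 (own x) x 52 (own y) mm inside, so there are 4 mm around the stamp's foot; its rim is 4 mm thick and stands 8 mm above the floor. The floor is 4 mm above the bench. The stamp starts in it.
- stand: the grey stamp stand: base plate 104 x 90 x 4 mm, origin at the centre of its underside
- tray: low galvanised tray 250 (own x) x 410 (own y) mm with a 16 mm rim, fixed to the bench; floor 4 mm above the bench; origin at the centre of its underside; the block, the flat block and the round slug stand in it, in any order
- flat_block: dark block 95 x 66 x 28 mm with a yellow stripe, in the tray; leave alone
- round_slug: upright round slug, 70 mm across, 42 mm high, green stripe, in the tray; leave alone
- ink_bottle: small upright ink bottle, 38 mm across, 85 mm high; leave alone
- spray_can: upright spray can, 58 mm across, 160 mm high; leave alone
- wire_brush: brush lying on the bench; leave alone
- spanner: spanner lying on the bench; leave alone
- machinist_square: steel square lying on the bench; leave alone

How it is judged:
On the way:
1. the stamp stands square and flat on the bright spot, pushed down on its stop, with 16 N or more on the block, for 0.7 s (contact force between stamp and block above 16 N and value of joint plunger above 0.009 m and horizontal distance between stamp_foot and bright_spot below 0.006 m and z of stamp_foot in the frame of bright_spot between -0.003 and 0.003 m and angle between the x axis of stamp_foot and the x axis of bright_spot, either way round below 0.12 rad and angle between the z axis of stamp_foot and the z axis of bright_spot, either way round below 0.06 rad), for 0.7 s.
At the end, for the whole second after the job is handed in: the stamp stands upright and still in the pocket of its stand (foot flat on the pocket floor within 3 mm, inside the rim), sprung up within 2 mm (x of stamp_foot in the frame of stand_floor between -0.006 and 0.006 m and y of stamp_foot in the frame of stand_floor between -0.006 and 0.006 m and z of stamp_foot in the frame of stand_floor below 0.003 m and angle between stamp_foot's own z axis and vertical below 0.08 rad and value of joint plunger below 0.002 m and linear speed of stamp below 0.01 m/s); the robot touches nothing.
It fails at once if the stamp leaned on the block with more than 27 N (contact force between stamp and block above 27 N).
It fails at once if the print smeared: the foot slid or rocked with the plunger more than 9 mm down (value of joint plunger above 0.009 m and (linear speed of stamp above 0.03 m/s or angular speed of stamp above 0.6 rad/s)).
It fails at once if a print in the wrong place: the plunger more than 9 mm down while the foot's centre is over 10 mm from the spot's centre, or turned more than 0.2 rad from it (value of joint plunger above 0.009 m and (distance between stamp_foot and bright_spot above 0.01 m or angle between the x axis of stamp_foot and the x axis of bright_spot, either way round above 0.2 rad)).
It fails at once if the stamp banged or dropped into its stand (over 30 N), or tipped more than 0.5 rad (contact force between stamp and stand above 30 N or angle between stamp_foot's own z axis and vertical above 0.5 rad).
It fails at once if the block shifted more than 8 mm, or another thing more than 15 mm (distance of block from where it was at the start of the episode above 0.008 m or distance of any of flat_block, round_slug, ink_bottle, spray_can, wire_brush, spanner, machinist_square from where it was at the start of the episode above 0.015 m).
It also fails if it takes over 58 s, if anything falls off the work surface, if the arm or the gripper's body presses on something with over 40 N, if the wrist force passes 120 N, or if a joint passes its speed limit or range.

## Working session

There is one attempt and no reset: what is moved stays moved. The work goes in short steps, Python scripts to look and compute and a tool call to move; the robot and the scene stay as the last step left them, time stands still between calls to the robot, and variables do not carry over. Pictures are saved under pics/ and viewed, and the job is handed in when it is done.

Besides the shell and the picture viewer there is one more tool, called as name(argument=value, ...), one argument or row to a line, values as JSON. send_rows: Moves the arm, as the interface text tells. Its arguments: {"type":"object","properties":{"deltas":{"type":"array","items":{"type":"array"}},"newtons":{"type":"number"}},"required":["deltas"]}

```bash
ls; mkdir -p pics
python3 - <<'E'
from cell import sensors, viewer, ticket, finder
import cv2, numpy as np
s=sensors.state()
for k,v in s.items(): print(k,np.round(v,4))
for c in ["scene","top","wrist"]:
    im=viewer.read_camera(c); cv2.imwrite(f"pics/{c}0.png",im[:,:,::-1])
    print(c,{k:np.round(v,4).tolist() for k,v in viewer.camera_params(c).items()})
    np.save(f"pics/{c}0.npy",im)
E
```

```text
pics
clock 0.0
joints [1.2227 0.3781 0.0797 1.2744 0.     1.4605]
qvel [-0.0011 -0.0007  0.0007 -0.0007 -0.0025  0.0007]
joint_efforts [-3.00000e-04 -4.63607e+01  2.69874e+01  2.11000e-02 -3.00000e-04
  0.00000e+00]
tcp_pos [0.1352 0.5582 0.2304]
tool_rot [ 1.186e-01  9.929e-01 -1.000e-03 -2.000e-04]
contact_force [0.1277 0.3677 0.6499]
moment [0.0338 0.0364 0.059 ]
width 0.0856
scene {'mtx': [[446.2902, 0.0, 321.6123], [0.0, 446.2902, 242.7793], [0.0, 0.0, 1.0]], 'k1': -0.0288, 'world_to_cam': [[-0.5997, 0.8002, -0.0045, 0.3468], [-0.6411, -0.4771, 0.6011, 0.345], [0.4789, 0.3633, 0.7992, -1.3702], [0.0, 0.0, 0.0, 1.0]]}
top {'mtx': [[449.1777, 0.0, 315.9321], [0.0, 449.1777, 237.6447], [0.0, 0.0, 1.0]], 'k1': -0.0156, 'world_to_cam': [[0.0154, -0.9999, -0.003, 0.0348], [0.9892, 0.0148, 0.146, -0.623], [-0.146, -0.0052, 0.9893, -1.1548], [0.0, 0.0, 0.0, 1.0]]}
wrist {'mtx': [[429.5084, 0.0, 318.5911], [0.0, 429.5084, 240.0491], [0.0, 0.0, 1.0]], 'k1': 0.0339, 'T_tool_cam': [[0.001, 0.9597, 0.2811, 0.0722], [1.0, -0.0009, -0.0003, -0.0014], [-0.0001, 0.2811, -0.9597, -0.1414], [0.0, 0.0, 0.0, 1.0]]}
```

View pics/scene0.png

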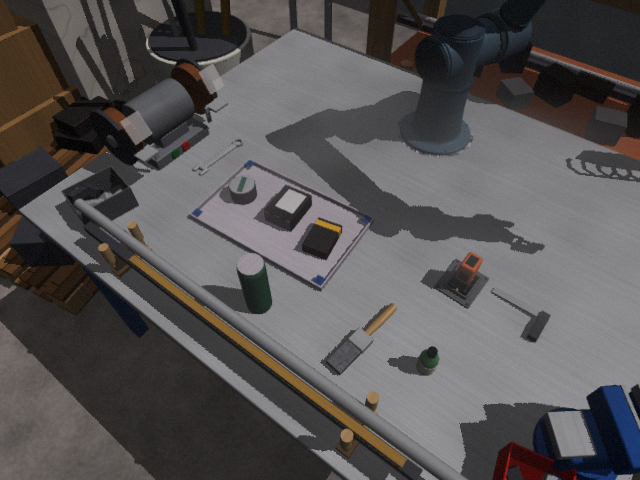

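View pics/top0.png

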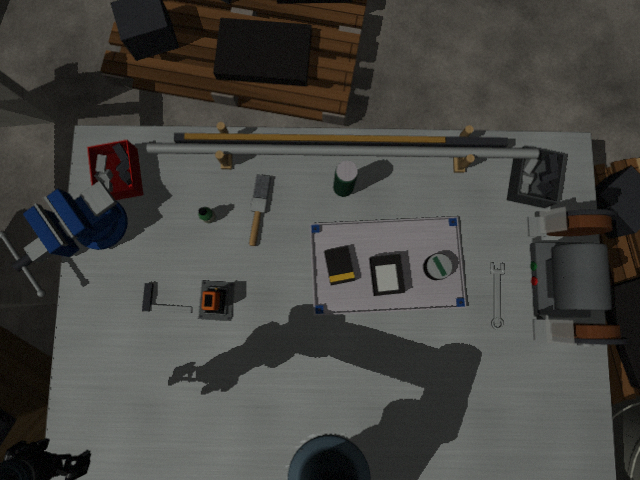

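View pics/wrist0.png

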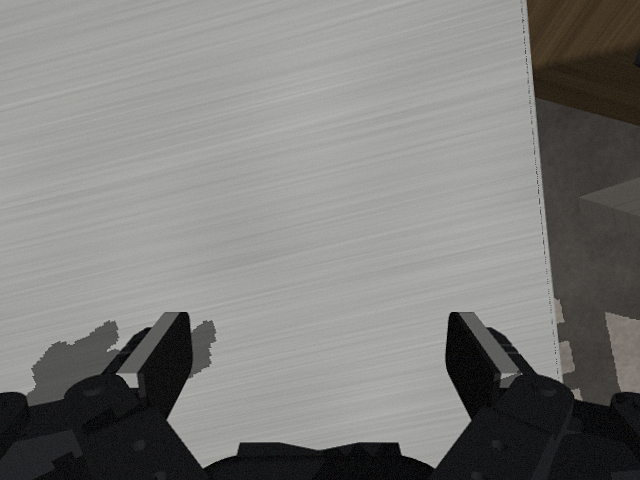

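The scene and top pictures show the stamp in its stand at top pixel (213,299) and the block with the bright spot at (387,275). The tray also holds the yellow-striped flat block (340,265) and the slug (440,265). The wrist view shows only bare bench.

```bash
cat > h.py <<'E'
from cell import sensors, viewer, ticket, finder
import cv2, numpy as np
from scipy.spatial.transform import Rotation as R
def tool_T(s):
    T=np.eye(4);T[:3,:3]=R.from_quat(s["tool_rot"]).as_matrix();T[:3,3]=s["tcp_pos"];return T
def w2c(name,s=None):
    p=viewer.camera_params(name)
    if name!="wrist": return p,np.array(p["world_to_cam"])
    return p,np.linalg.inv(tool_T(s)@np.array(p["T_tool_cam"]))
def proj(name,P,s=None):
    p,W=w2c(name,s);P=np.atleast_2d(P)
    c=P@W[:3,:3].T+W[:3,3]
    a=c[:,0]/-c[:,2];b=-c[:,1]/-c[:,2];f=1+p["k1"]*(a*a+b*b)
    K=np.array(p["mtx"]);return np.c_[K[0,0]*a*f+K[0,2],K[1,1]*b*f+K[1,2]]
def back(name,uv,z,s=None):
    p,W=w2c(name,s);uv=np.atleast_2d(uv).astype(float);K=np.array(p["mtx"])
    d=np.array([p["k1"],0,0,0,0.])
    n=cv2.undistortPoints(uv[:,None],K,d)[:,0]
    ray=np.c_[n[:,0],-n[:,1],-np.ones(len(n))]@W[:3,:3]
    o=-W[:3,:3].T@W[:3,3]
    t=(z-o[2])/ray[:,2];return o+t[:,None]*ray
def yaw(M): return np.arctan2(M[1,0],M[0,0])
E
python3 - <<'E'
from h import *
for c in ["top","scene"]:
    viewer.read_camera(c)
    for t in ["stamp_grip","stamp_foot","bright_spot","block","stand_floor","stand","tray"]:
        print(c,t,[(round(d["p"],2),np.round(d["point"],4).tolist()) for d in finder.spot_point(t,c)[:2]])
    for t in ["stand","block","stamp"]:
        d=finder.silhouettes(t,c)
        if d:
            m=d[0]["pixels"];cn=max(cv2.findContours(m.astype(np.uint8),0,2)[0],key=cv2.contourArea)
            print(t,d[0]["p"],m.sum(),cv2.minAreaRect(cn))
im=viewer.read_camera("top");v=im[230:340,170:480]
cv2.imwrite("pics/topz.png",cv2.resize(v,None,fx=2.58,fy=2.58,interpolation=3)[:,:,::-1])
E
```

```text
top stamp_grip [(0.72, [0.4516, 0.3135, 0.0618]), (0.32, [0.5459, -0.2854, 0.0025])]
top stamp_foot [(0.76, [0.4459, 0.3124, 0.0037])]
top bright_spot [(0.82, [0.5187, -0.1429, 0.0446])]
top block [(0.77, [0.5287, -0.1487, 0.0034])]
top stand_floor []
top stand [(0.63, [0.451, 0.3111, -0.0054])]
top tray [(0.89, [0.5536, -0.1528, -0.0008])]
stand 0.81 775 ((216.2244873046875, 300.1227722167969), (32.579307556152344, 40.87062072753906), 5.04245138168335)
block 0.78 1248 ((386.3475646972656, 274.1280517578125), (39.644920349121094, 32.24600601196289), 83.6598129272461)
stamp 0.59 453 ((213.123779296875, 299.76239013671875), (21.691810607910156, 22.189329147338867), 5.710593223571777)
scene stamp_grip [(0.92, [0.4511, 0.3138, 0.0654])]
scene stamp_foot [(0.61, [0.4504, 0.31, 0.0038])]
scene bright_spot [(0.59, [0.5196, -0.1477, 0.043])]
scene block [(0.65, [0.5249, -0.1476, 0.0071]), (0.52, [0.4489, 0.3132, 0.0029])]
scene stand_floor [(0.72, [0.4469, 0.3119, 0.0011])]
scene stand [(0.91, [0.4499, 0.3141, 0.0036])]
scene tray [(0.67, [0.5539, -0.1533, 0.0005])]
stand 0.68 917 ((460.7691650390625, 282.3460998535156), (41.04780960083008, 37.99696350097656), 33.690067291259766)
block 0.89 1443 ((287.6319274902344, 207.19688415527344), (35.19093704223633, 47.54182052612305), 39.47245788574219)
stamp 0.93 734 ((467.1919250488281, 273.03216552734375), (20.770233154296875, 40.58393859863281), 30.068578720092773)
```

View pics/topz.png

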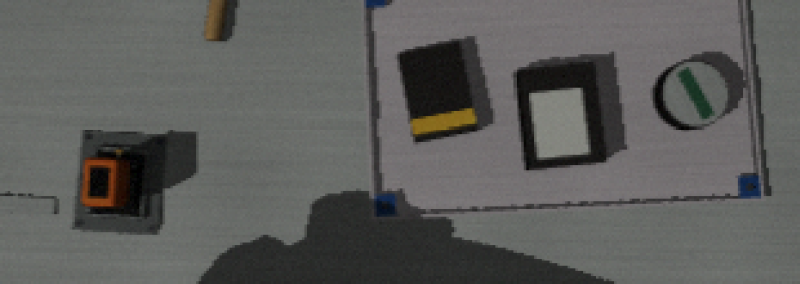

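```bash
cat >> h.py <<'E'
def goto(pos,toolyaw=None,s=None):
    """delta (cm, rotvec) from measured pose; toolyaw = world angle of tool y minus 90deg (tool z down)"""
    s=s or sensors.state();T=tool_T(s)
    d=T[:3,:3].T@(np.array(pos)-T[:3,3])*100
    if toolyaw is None: rv=np.zeros(3)
    else:
        y=np.array([-np.sin(toolyaw),np.cos(toolyaw),0]);z=np.array([0,0,-1.]);x=np.cross(y,z)
        rv=R.from_matrix(T[:3,:3].T@np.c_[x,y,z]).as_rotvec()
    print("delta cm",np.round(d,2),"rv",np.round(rv,4), "dist",np.linalg.norm(d));return d,rv
E
python3 - <<'E'
from h import *
goto([0.45,0.313,0.22],-0.12)
E
```

```text
delta cm [-36.36 -16.48   1.13] rv [ 1.000e-04  0.000e+00 -1.178e-01] dist 39.93908985278555
```

send_rows(
  deltas=[
    [[-1.5,-0.7,0.05],[0,0,-0.01],1],
    [[-4.5,-2,0.2],[0,0,-0.02],1],
    [[-8,-3.6,0.3],[0,0,-0.03],1],
    [[-11.5,-5.2,0.4],[0,0,-0.04],1],
    [[-15,-6.8,0.5],[0,0,-0.05],1],
    [[-18.5,-8.4,0.6],[0,0,-0.06],1],
    [[-22,-10,0.7],[0,0,-0.07],1],
    [[-25.5,-11.6,0.8],[0,0,-0.08],1],
    [[-29,-13.1,0.9],[0,0,-0.09],1],
    [[-32,-14.5,1],[0,0,-0.1],1],
    [[-34.5,-15.6,1.1],[0,0,-0.11],1],
    [[-36,-16.3,1.1],[0,0,-0.118],1],
    [[-36.4,-16.5,1.1],[0,0,-0.118],1],
    [[-36.4,-16.5,1.1],[0,0,-0.118],1],
  ],
)

```text
clock: 2.47
tcp_pos: [0.451, 0.3121, 0.2202]
tool_rot: [0.061, 0.998, 0.0, -0.0]
contact_force: [0.5, 0.5, 0.2]
width: 0.0853
```

Run:
```python
from h import *
import pickle
s=sensors.state();im=viewer.read_camera("wrist");pickle.dump((s,im),open("pics/w1.pkl","wb"))
print(s["tcp_pos"],s["qvel"].round(3) if hasattr(s["qvel"],'round') else s["qvel"])
cv2.imwrite("pics/w1.png",im[:,:,::-1])
for t in ["stamp_grip","stamp_foot","stand_floor","stand"]:
    print(t,[(round(d["p"],2),np.round(d["point"],4).tolist()) for d in finder.spot_point(t,"wrist")[:2]])
```

```text
[0.45104118 0.31210812 0.22021647] [ 0.042 -0.012 -0.013  0.006  0.015  0.012]
stamp_grip [(0.94, [0.4499, 0.3151, 0.0637])]
stamp_foot []
stand_floor []
stand []
```

View pics/w1.png

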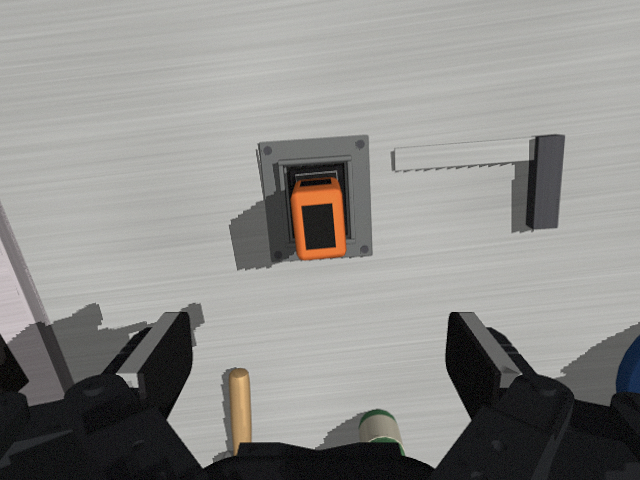

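The wrist view shows the orange cap, with its top near (320,226) and its black label, on the grey stand. The plate's corners are at about (258,143), (368,136) and (372,255). I'll fit these now.

```bash
cat > fit.py <<'E'
from h import *
from scipy.optimize import least_squares
def rect_fit(mask,name,s,z,lx,ly,x0):
    """fit lx*ly rectangle at height z to mask outline using IoU-ish: distance of contour pts to rectangle (world plane)"""
    cn=max(cv2.findContours(mask.astype(np.uint8),0,1)[0],key=cv2.contourArea)[:,0]
    P=back(name,cn,z,s)[:,:2]
    def f(p):
        c,sn=np.cos(p[2]),np.sin(p[2]);q=(P-p[:2])@np.array([[c,-sn],[sn,c]])
        a=np.abs(q)-np.array([lx,ly])/2
        out=np.hypot(np.maximum(a[:,0],0),np.maximum(a[:,1],0));ins=np.minimum(a.max(1),0)
        return (out+ins)*1000
    r=least_squares(f,x0,loss="soft_l1",f_scale=1.0,x_scale=[.01,.01,.1])
    return r.x,np.abs(f(r.x)).mean(),np.median(np.abs(f(r.x))),P
E
python3 - <<'E'
from fit import *
import pickle
s,im=pickle.load(open("pics/w1.pkl","rb"))
hsv=cv2.cvtColor(im,cv2.COLOR_RGB2HSV)
v=im.mean(2)
print(im[145,300],im[200,270],im[100,300],im[180,275],im[160,300],im[250,360])
plate=((v>75)&(v<115)&(hsv[:,:,1]<60))
plate[:, :250]=0;plate[:,385:]=0;plate[:125]=0;plate[275:]=0
o=((hsv[:,:,0]<20)&(hsv[:,:,1]>150)&(v>60)).astype(np.uint8)
o[300:]=0
cv2.imwrite("pics/m1.png",np.hstack([plate.astype(np.uint8)*255,o*255])[100:300])
k=im[110:290,220:400];cv2.imwrite("pics/w1z.png",cv2.resize(k,None,fx=3.3,fy=3.3,interpolation=3)[:,:,::-1])
E
```

```text
[113 117 114] [53 53 52] [184 184 179] [59 61 59] [121 120 118] [80 80 82]
```

View pics/w1z.png

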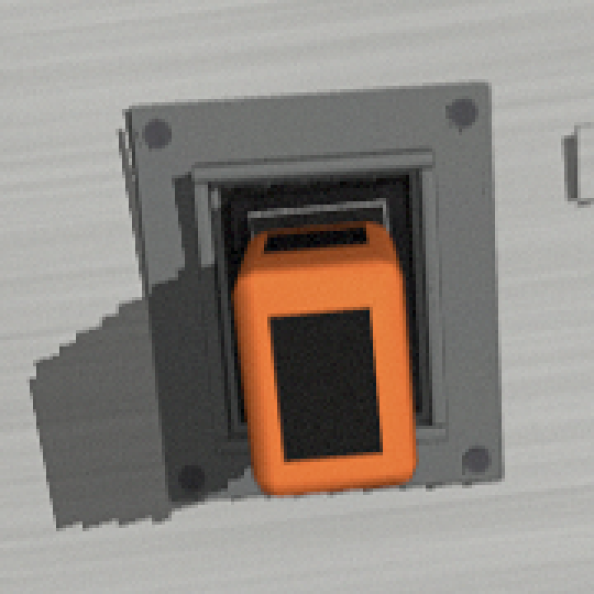

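View pics/m1.png

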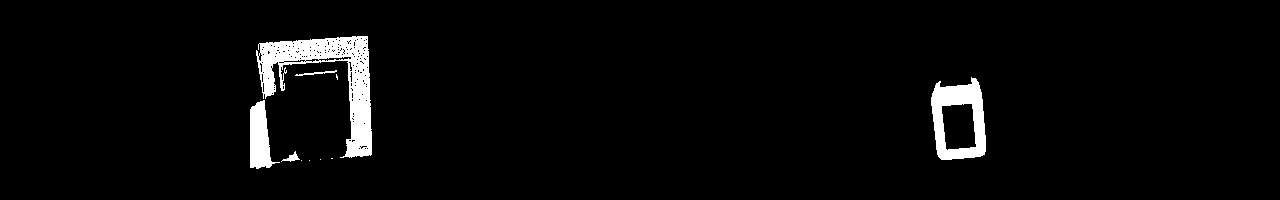

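Run:
```python
from fit import *
import pickle
s,im=pickle.load(open("pics/w1.pkl","rb"))
def B(p,z): return back("wrist",(np.array(p,float)+.5)/3.3-.5+[220,110],z,s)
for n,p,z in [("plate",[(133,108),(489,84),(503,478),(167,500)],.004),("rim",[(194,166),(434,151),(446,437),(225,447)],.012),("label",[(270,318),(370,308),(383,455),(287,462)],.091),("captop-outline",[(236,293),(406,282),(415,478),(266,492)],.0875)]:
    P=B(p,z);e=np.roll(P,-1,0)-P
    print(n,"ctr",P.mean(0).round(4),"len",np.linalg.norm(e,axis=1).round(4),"yaw",[round(float(np.arctan2(a[1],a[0])),3) for a in e])
    print(P[:,:2].round(4).tolist())
```

```text
plate ctr [0.4486 0.3103 0.004 ] len [0.0876 0.1018 0.0896 0.1021] yaw [1.515, -0.052, -1.623, 3.07]
[[0.3953, 0.2698], [0.4002, 0.3572], [0.5018, 0.3519], [0.4971, 0.2625]]
rim ctr [0.4481 0.3109 0.012 ] len [0.0584 0.0726 0.057  0.0718] yaw [1.511, -0.057, -1.645, 3.105]
[[0.4103, 0.2834], [0.4138, 0.3417], [0.4862, 0.3376], [0.482, 0.2808]]
label ctr [0.4489 0.3114 0.091 ] len [0.0195 0.03   0.0193 0.0295] yaw [1.551, -0.026, -1.616, 3.125]
[[0.4339, 0.3019], [0.4342, 0.3214], [0.4642, 0.3207], [0.4634, 0.3014]]
captop-outline ctr [0.4502 0.3119 0.0875] len [0.0333 0.0404 0.0305 0.0415] yaw [1.515, -0.06, -1.593, -3.133]
[[0.4288, 0.2957], [0.4307, 0.329], [0.471, 0.3266], [0.4703, 0.2961]]
```

Run:
```python
from h import *
goto([0.53,-0.147,0.22],0.06)
```

```text
delta cm [-1.344e+01 -4.480e+01  3.000e-02] rv [ 0.0003 -0.0002 -0.178 ] dist 46.76712765464917
```

send_rows(
  deltas=[
    [[-0.4,-1.3,0],[0,0,0],1],
    [[-1.3,-4.3,0],[0,0,-0.02],1],
    [[-2.4,-8,0],[0,0,-0.03],1],
    [[-3.6,-12,0],[0,0,-0.05],1],
    [[-4.8,-16,0],[0,0,-0.06],1],
    [[-6,-20,0],[0,0,-0.08],1],
    [[-7.2,-24,0],[0,0,-0.1],1],
    [[-8.4,-28,0],[0,0,-0.11],1],
    [[-9.6,-32,0],[0,0,-0.13],1],
    [[-10.8,-36,0],[0,0,-0.14],1],
    [[-11.9,-39.7,0],[0,0,-0.16],1],
    [[-12.8,-42.7,0],[0,0,-0.17],1],
    [[-13.3,-44.4,0],[0,0,-0.178],1],
    [[-13.4,-44.8,0],[0,0,-0.178],1],
    [[-13.4,-44.8,0],[0,0,-0.178],1],
    [[-13.4,-44.8,0],[0,0,-0.178],1],
  ],
)

```text
clock: 4.05
tcp_pos: [0.5294, -0.1472, 0.2202]
tool_rot: [-0.029, 1.0, 0.0, -0.0]
contact_force: [0.4, 0.1, -1.4]
width: 0.0855
```

Run:
```python
from h import *
import pickle
s=sensors.state();im=viewer.read_camera("wrist");pickle.dump((s,im),open("pics/w2.pkl","wb"))
print(s["tcp_pos"],np.round(s["qvel"],3))
cv2.imwrite("pics/w2.png",im[:,:,::-1])
for t in ["bright_spot","block"]:
    print(t,[(round(d["p"],2),np.round(d["point"],4).tolist()) for d in finder.spot_point(t,"wrist")[:2]])
```

```text
[ 0.52937832 -0.14723636  0.2202376 ] [ 0.023 -0.009 -0.008  0.     0.    -0.   ]
bright_spot [(0.68, [0.5226, -0.1462, 0.0469])]
block [(0.57, [0.5278, -0.1511, 0.0055])]
```

View pics/w2.png

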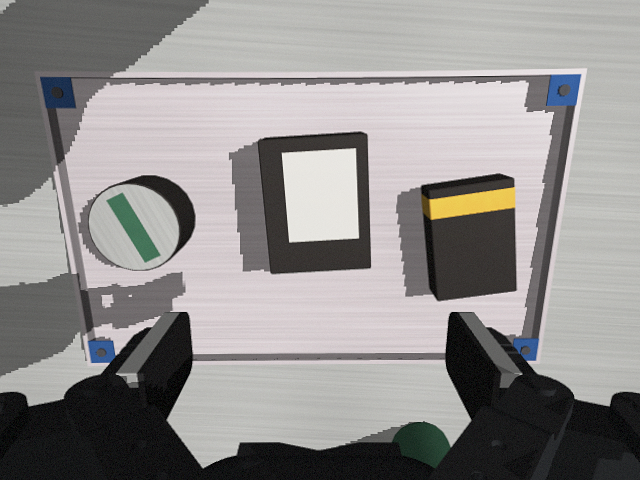

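The wrist view shows the white spot cleanly, with corners near (282,153), (356,149), (358,239) and (290,243) on the dark block.

Run:
```python
from fit import *
import pickle
s,im=pickle.load(open("pics/w2.pkl","rb"))
v=im.mean(2)
m=(v>150).astype(np.uint8);n,l=cv2.connectedComponents(m);m=l==l[195,320];print(m.sum())
r=rect_fit(m,"wrist",s,.044,.068,.054,[.52,-.147,.06]);print("spot",r[0].round(4),r[1:3])
cn=max(cv2.findContours(m.astype(np.uint8),0,1)[0],key=cv2.contourArea)
q=back("wrist",cv2.approxPolyDP(cn,6,True)[:,0],.044,s);print(q.round(4).tolist())
d=(v<75).astype(np.uint8);d[m]=1
d=cv2.morphologyEx(d,cv2.MORPH_OPEN,np.ones((5,5)));n,l=cv2.connectedComponents(d);b=l==l[195,320]
print(b.sum())
h=cv2.minAreaRect(max(cv2.findContours(b.astype(np.uint8),0,1)[0],key=cv2.contourArea));print(h)
# hand corners block top: 
P=back("wrist",[(259,139),(367,134),(370,268),(271,273)],.044,s);e=np.roll(P,-1,0)-P
print("block top",P.mean(0),np.linalg.norm(e,axis=1),np.arctan2(e[:,1],e[:,0]))
# top camera
t=viewer.read_camera("top");vt=t.mean(2)
n,l=cv2.connectedComponents((vt>130).astype(np.uint8));mt=l==l[277,387];print(mt.sum())
if mt.sum()<2000:
    r=rect_fit(mt,"top",None,.044,.068,.054,[.52,-.147,.06]);print("spot top",r[0].round(4),r[1:3])
im2=im.copy();c,sn=np.cos(r[0][2]),np.sin(r[0][2])
```

```text
6501
spot [ 0.5157 -0.1472  0.1199] (np.float64(0.38995030567046596), np.float64(0.3870134074090946))
[[0.4789, -0.1247, 0.044], [0.4856, -0.1774, 0.044], [0.5519, -0.1697, 0.044], [0.5456, -0.1168, 0.044]]
14103
((315.7821350097656, 202.51364135742188), (135.9846649169922, 109.03724670410156), 86.42366790771484)
block top [ 0.52367814 -0.14980381  0.044     ] [0.07764606 0.10225312 0.07795707 0.10289615] [ 1.67535251  0.11482161 -1.4579567  -3.02983189]
309
spot top [ 0.5225 -0.1462  0.1074] (np.float64(5.6978139258953595), np.float64(2.073504252705534))
```

Run:
```python
from fit import *
import pickle
t=np.load("pics/top0.npy");vt=t.mean(2)
print(vt[270:282,380:394].round().astype(int)[::3])
n,l=cv2.connectedComponents((vt>100).astype(np.uint8));mt=l==l[277,387];print(mt.sum())
m=np.zeros_like(mt)
r=rect_fit(mt,"top",None,.044,.068,.054,[.52,-.147,.06]);print("spot top",r[0].round(4),r[1:3])
sc=np.load("pics/scene0.npy");vs=sc.mean(2)
print(vs[195:210:3,284:300:3].round())
n,l=cv2.connectedComponents((vs>110).astype(np.uint8));mt=l==l[202,292];print(mt.sum())
r=rect_fit(mt,"scene",None,.044,.068,.054,[.52,-.147,.06]);print("spot scene",r[0].round(4),r[1:3])
for nm,i,(x0,y0,x1,y1) in [("top",t,(190,270,240,330)),("scene",sc,(430,240,500,310))]:
    cv2.imwrite(f"pics/z_{nm}.png",cv2.resize(i[y0:y1,x0:x1],None,fx=8,fy=8,interpolation=3)[:,:,::-1])
```

```text
[[129 131 128 131 132 126 132 130 132 131 129 127 131 133]
 [129 131 133 131 129 131 131 132 131 129 134 131 129 130]
 [133 131 132 130 130 130 132 130 136 130 131 126 129 131]
 [132 127 133 129 130 130 131 131 131 128 130 130 127 128]]
498
spot top [ 0.5193 -0.1428  0.135 ] (np.float64(2.1064713758872267), np.float64(2.10147957939932))
[[159. 164. 165. 163. 163. 162.]
 [165. 162. 163. 164. 163. 164.]
 [164. 161. 165. 166. 163. 162.]
 [165. 160. 167. 166. 165. 147.]
 [166. 163. 168. 166. 167.  45.]]
414
spot scene [ 0.5178 -0.1444  0.1385] (np.float64(1.3584582753695036), np.float64(1.3380739318013033))
```

View pics/z_top.png

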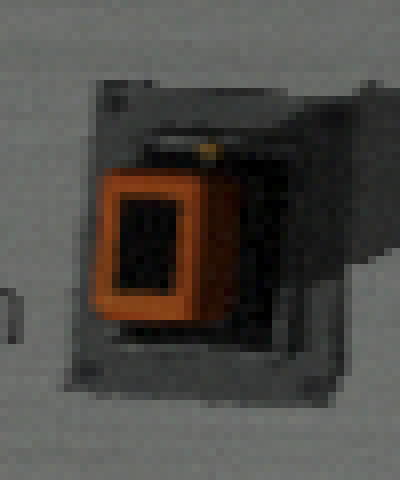

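View pics/z_scene.png

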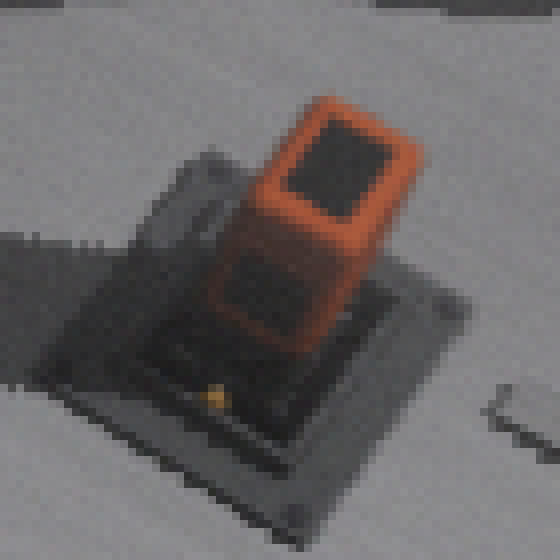

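Run:
```python
from fit import *
def B(nm,p,o,z):
    P=back(nm,(np.array(p,float)+.5)/8-.5+np.array(o),z);e=np.roll(P,-1,0)-P
    print(nm,P.mean(0).round(4),np.linalg.norm(e,axis=1).round(3),np.arctan2(e[:,1],e[:,0]).round(3))
B("top",[(119,198),(181,198),(177,294),(114,292)],(190,270),.091)
B("scene",[(330,120),(390,158),(346,217),(288,175)],(430,240),.091)
B("top",[(97,82),(352,98),(328,405),(67,388)],(190,270),.004)
B("scene",[(205,152),(470,305),(305,550),(40,378)],(430,240),.004)
goto([0.4495,0.3118,0.16],-0.05)
```

```text
top [0.452  0.3138 0.091 ] [0.02  0.03  0.02  0.029] [-1.555e+00 -3.136e+00  1.556e+00 -3.000e-03]
scene [0.4503 0.3133 0.091 ] [0.019 0.025 0.019 0.024] [ 1.47  -0.049 -1.741  3.093]
top [0.4537 0.3134 0.004 ] [0.088 0.103 0.089 0.103] [-1.617  3.104  1.524 -0.047]
scene [0.4527 0.313  0.004 ] [0.088 0.103 0.087 0.101] [ 1.536 -0.031 -1.636  3.121]
delta cm [ 5.24 46.24  6.06] rv [ 3.000e-04 -1.000e-04  1.102e-01] dist 46.93229739661936
```

send_rows(
  deltas=[
    [[0.2,1.3,0],[0,0,0],1],
    [[0.5,4.3,0.5],[0,0,0.01],1],
    [[0.9,8,1],[0,0,0.02],1],
    [[1.4,12,1.5],[0,0,0.03],1],
    [[1.8,16,2],[0,0,0.04],1],
    [[2.3,20,2.5],[0,0,0.05],1],
    [[2.7,24,3],[0,0,0.06],1],
    [[3.1,28,3.5],[0,0,0.07],1],
    [[3.6,32,4],[0,0,0.08],1],
    [[4,36,4.5],[0,0,0.08],1],
    [[4.5,39.7,5.2],[0,0,0.09],1],
    [[4.9,43,6],[0,0,0.095],1],
    [[5.1,45.3,6.8],[0,0,0.095],1],
    [[5.2,46.3,7],[0,0,0.095],1],
    [[5.2,46.3,7],[0,0,0.095],1],
    [[5.2,46.3,7],[0,0,0.095],1],
  ],
)

```text
clock: 5.58
tcp_pos: [0.4502, 0.3112, 0.1504]
tool_rot: [0.018, 1.0, -0.0, -0.0]
contact_force: [0.1, 0.4, 0.1]
width: 0.0853
```

Run:
```python
from h import *
goto([0.450,0.3125,0.045],-0.035)
s=sensors.state();im=viewer.read_camera("wrist");cv2.imwrite("pics/w3.png",im[:,:,::-1])
```

```text
delta cm [ 0.03  0.13 10.54] rv [-0.0008 -0.0002 -0.0003] dist 10.543025402266323
```

View pics/w3.png

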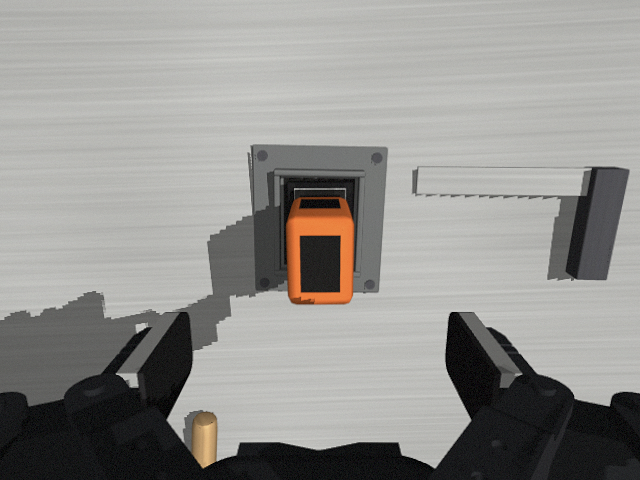

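The cap is centred between the fingers and its edges line up with the jaws, so I'm descending.

send_rows(
  deltas=[
    [[0,0.1,1],[0,0,0],1],
    [[0,0.1,3],[0,0,0],1],
    [[0,0.1,5],[0,0,0],1],
    [[0,0.1,7],[0,0,0],1],
    [[0,0.1,8.8],[0,0,0],1],
    [[0,0.1,10],[0,0,0],1],
    [[0,0.1,10.5],[0,0,0],1],
    [[0,0.1,10.5],[0,0,0],1],
    [[0,0.1,10.5],[0,0,0],1],
  ],
)

```text
clock: 6.38
tcp_pos: [0.4515, 0.3115, 0.0456]
tool_rot: [0.019, 1.0, 0.0, 0.0]
contact_force: [0.1, 0.2, 0.3]
width: 0.0851
```

Run:
```python
from h import *
goto([0.450,0.3125,0.045],-0.035)
s=sensors.state();im=viewer.read_camera("wrist");cv2.imwrite("pics/w4.png",im[:,:,::-1])
print(s["contact_force"])
```

```text
delta cm [0.15 0.09 0.06] rv [ 0.0001  0.0002 -0.0031] dist 0.18893956494090447
[0.11650761 0.17872527 0.34066444]
```

View pics/w4.png

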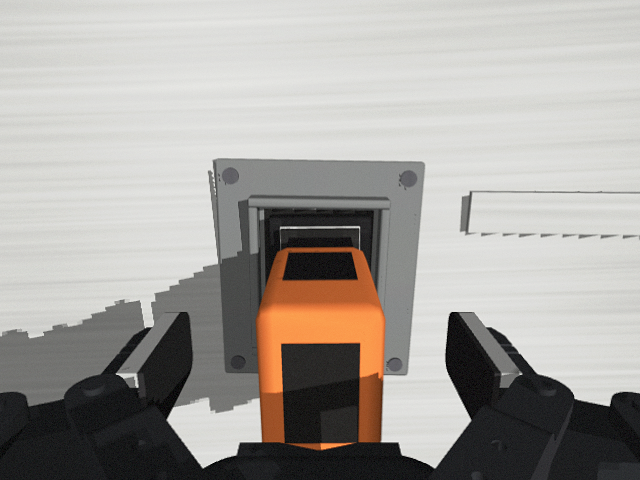

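send_rows(
  deltas=[
    [[0,0.1,0.06],[0,0,0],0.5],
    [[0,0.1,0.06],[0,0,0],0.35],
    [[0,0.1,0.06],[0,0,0],0.2],
    [[0,0.1,0.06],[0,0,0],0],
    [[0,0.1,0.06],[0,0,0],0],
    [[0,0.1,0.06],[0,0,0],0],
    [[0,0.1,0.06],[0,0,0],0],
    [[0,0.1,0.06],[0,0,0],0],
    [[0,0.1,0.06],[0,0,0],0],
    [[0,0.1,0.06],[0,0,0],0],
  ],
  newtons=80,
)

```text
clock: 7.27
tcp_pos: [0.4513, 0.3133, 0.0449]
tool_rot: [0.018, 1.0, 0.0, 0.0]
contact_force: [0.2, -1.4, 2.8]
width: 0.033
```

Run:
```python
from h import *
s=sensors.state();print(s["width"],s["contact_force"],s["moment"],s["tcp_pos"],s["tool_rot"],np.round(s["qvel"],3))
im=viewer.read_camera("wrist");cv2.imwrite("pics/w5.png",im[:,:,::-1])
```

```text
0.032995475276872265 [ 0.24279109 -1.40158753  2.7695912 ] [-0.04606773 -0.09770551  0.0055343 ] [0.45133346 0.31325846 0.04487156] [1.84044150e-02 9.99830580e-01 1.38123897e-04 2.65545306e-04] [-0.     0.001 -0.001  0.001  0.     0.001]
```

View pics/w5.png

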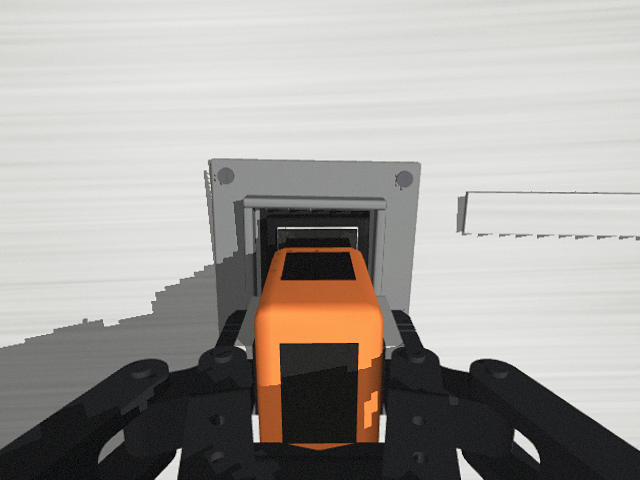

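The stamp is gripped at 33 mm width. I noted the TCP pose (0.4513, 0.3133, 0.0449) for putting it back. Now lifting straight up.

send_rows(
  deltas=[
    [[0,0,-0.3],[0,0,0],0],
    [[0,0,-1],[0,0,0],0],
    [[0,0,-2.2],[0,0,0],0],
    [[0,0,-4],[0,0,0],0],
    [[0,0,-6],[0,0,0],0],
    [[0,0,-8],[0,0,0],0],
    [[0,0,-9.5],[0,0,0],0],
    [[0,0,-10.5],[0,0,0],0],
    [[0,0,-10.5],[0,0,0],0],
    [[0,0,-10.5],[0,0,0],0],
  ],
)

```text
clock: 8.15
tcp_pos: [0.4511, 0.3132, 0.1497]
tool_rot: [0.018, 1.0, 0.0, 0.0]
contact_force: [0.4, -0.2, -3.6]
width: 0.0332
```

Run:
```python
from h import *
s=sensors.state();print(s["width"],s["contact_force"],s["moment"],s["tcp_pos"],s["tool_rot"])
im=viewer.read_camera("scene");cv2.imwrite("pics/s6.png",im[:,:,::-1])
goto([0.518,-0.1445,0.15],0.125,s)
```

```text
0.033211143062741706 [ 0.39614173 -0.16748533 -3.62528346] [ 0.01151023 -0.00519092  0.01834199] [0.4510562  0.31319291 0.14968295] [1.83693906e-02 9.99831255e-01 1.29438683e-04 9.79238861e-05]
delta cm [-8.370e+00 -4.549e+01 -4.000e-02] rv [ 0.0002  0.0002 -0.1617] dist 46.256282647619145
```

View pics/s6.png

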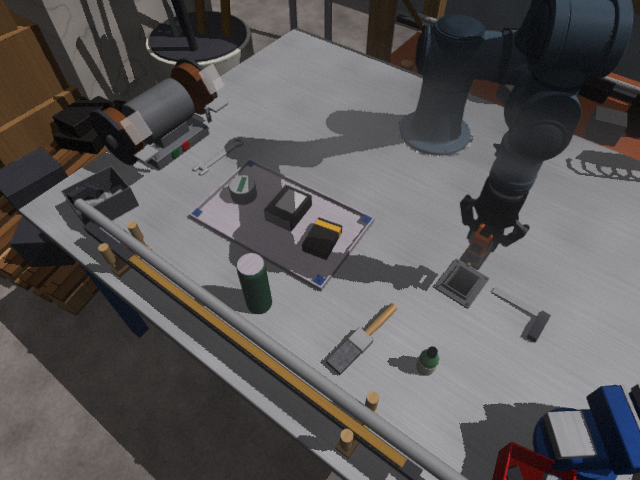

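The stamp hangs upright from the gripper, clear of the empty stand at (460,282). Next I'll carry it over the spot.

send_rows(
  deltas=[
    [[-0.1,-0.8,0],[0,0,0],0],
    [[-0.4,-2.5,0],[0,0,-0.01],0],
    [[-1,-5.5,0],[0,0,-0.02],0],
    [[-1.7,-9.3,0],[0,0,-0.03],0],
    [[-2.4,-13.2,0],[0,0,-0.05],0],
    [[-3.1,-17.1,0],[0,0,-0.06],0],
    [[-3.9,-21,0],[0,0,-0.08],0],
    [[-4.6,-24.9,0],[0,0,-0.09],0],
    [[-5.3,-28.8,0],[0,0,-0.1],0],
    [[-6,-32.7,0],[0,0,-0.12],0],
    [[-6.7,-36.6,0],[0,0,-0.13],0],
    [[-7.4,-40.3,0],[0,0,-0.145],0],
    [[-7.9,-43,0],[0,0,-0.155],0],
    [[-8.2,-44.7,0],[0,0,-0.162],0],
    [[-8.4,-45.4,0],[0,0,-0.162],0],
    [[-8.4,-45.5,0],[0,0,-0.162],0],
    [[-8.4,-45.5,0],[0,0,-0.162],0],
    [[-8.4,-45.5,0],[0,0,-0.162],0],
  ],
)

```text
clock: 9.7
tcp_pos: [0.5175, -0.1433, 0.1492]
tool_rot: [-0.063, 0.998, 0.001, -0.001]
contact_force: [0.3, -0.1, -1.6]
width: 0.0332
```

Run:
```python
from h import *
s=sensors.state();print(s["contact_force"])
im=viewer.read_camera("wrist");cv2.imwrite("pics/w7.png",im[:,:,::-1])
im=viewer.read_camera("scene");cv2.imwrite("pics/s7.png",cv2.resize(im[130:260,220:360],None,fx=4.6,fy=4.6,interpolation=3)[:,:,::-1])
goto([0.518,-0.1445,0.095],0.125)
```

```text
[ 0.31186903 -0.13213412 -1.64182381]
delta cm [-0.   -0.13  5.45] rv [ 0.0008 -0.0006  0.002 ] dist 5.451085927984124
```

View pics/w7.png

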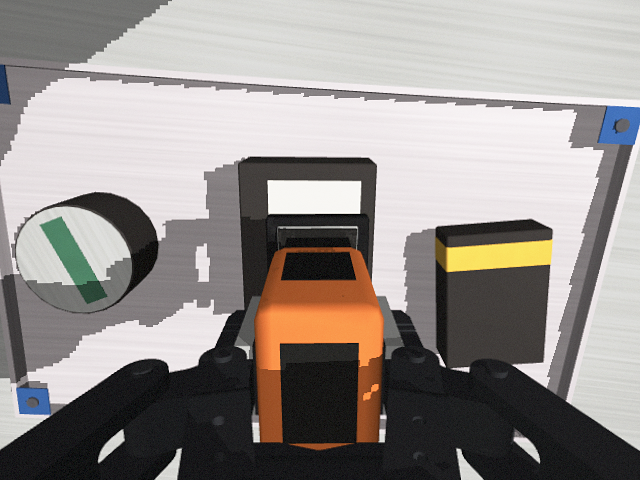

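View pics/s7.png

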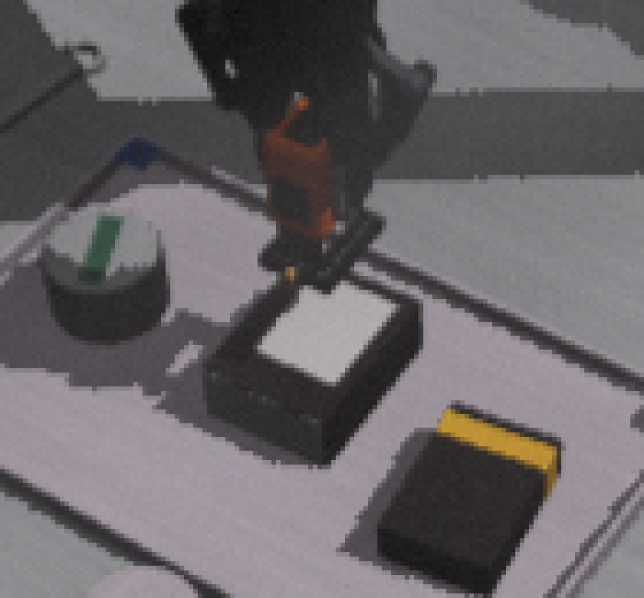

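The wrist view shows the spot's far edge at columns 268–361, with the held foot about 3 px off-centre in tool y. Its yaw looks aligned. I'll descend to just above the spot and check again.

send_rows(
  deltas=[
    [[0,-0.05,0.5],[0,0,0],0],
    [[0,-0.15,1.6],[0,0,0],0],
    [[0,-0.18,3],[0,0,0],0],
    [[0,-0.18,4.2],[0,0,0],0],
    [[0,-0.18,5.1],[0,0,0],0],
    [[0,-0.18,5.6],[0,0,0],0],
    [[0,-0.18,5.7],[0,0,0],0],
    [[0,-0.18,5.7],[0,0,0],0],
    [[0,-0.18,5.7],[0,0,0],0],
  ],
)

```text
clock: 10.55
tcp_pos: [0.519, -0.1465, 0.0932]
tool_rot: [-0.063, 0.998, -0.0, 0.0]
contact_force: [0.1, -1.3, -1.0]
width: 0.0333
```

Run:
```python
from h import *
import pickle
s=sensors.state();print(s["contact_force"],s["tcp_pos"])
im=viewer.read_camera("wrist");pickle.dump((s,im),open("pics/w8.pkl","wb"))
cv2.imwrite("pics/w8.png",cv2.resize(im[140:340,200:440],None,fx=3.3,fy=3,interpolation=3)[:,:,::-1])
im=viewer.read_camera("scene");np.save("pics/s8.npy",im);cv2.imwrite("pics/s8.png",cv2.resize(im[160:240,245:330],None,fx=7.5,fy=7.5,interpolation=3)[:,:,::-1])
im=viewer.read_camera("top");cv2.imwrite("pics/t8.png",cv2.resize(im[230:310,350:430],None,fx=7,fy=7,interpolation=3)[:,:,::-1])
goto([0.518,-0.1445,0.095],0.125)
```

```text
[ 0.1151041  -1.30755064 -0.98697179] [ 0.5189674  -0.14647697  0.09321811]
delta cm [ 0.08  0.23 -0.16] rv [-0.0006  0.0013  0.0002] dist 0.2911358257805362
```

View pics/w8.png

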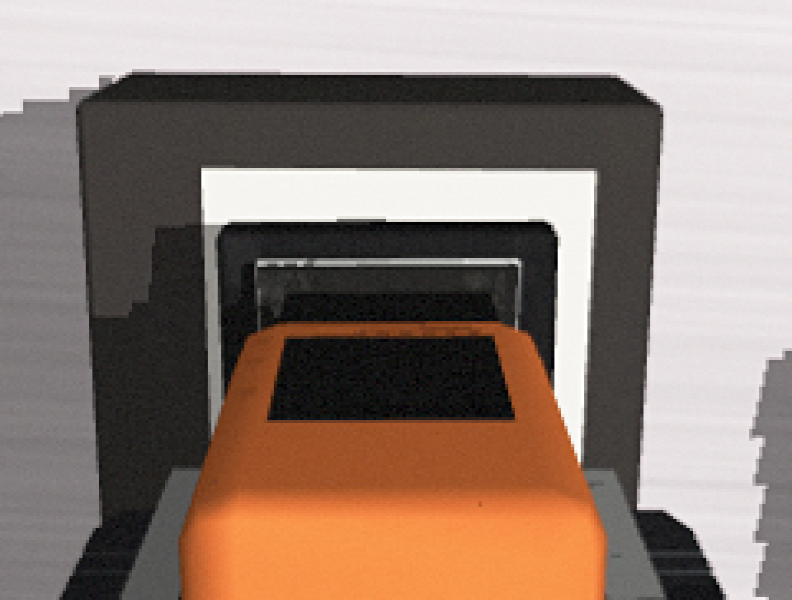

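View pics/s8.png

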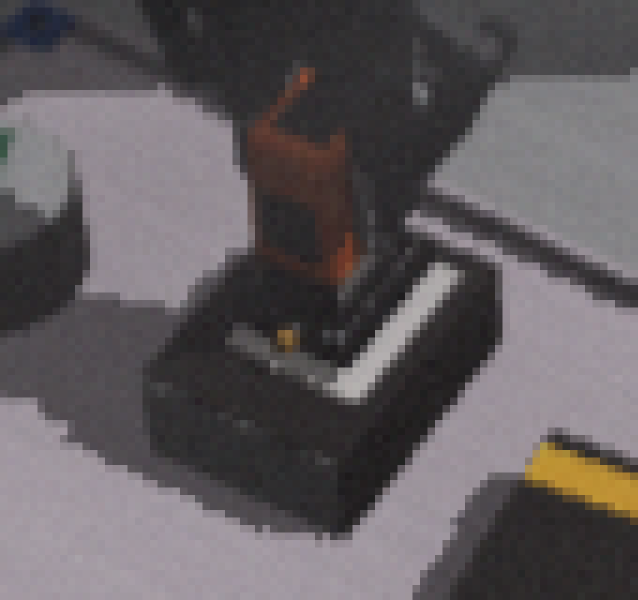

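View pics/t8.png

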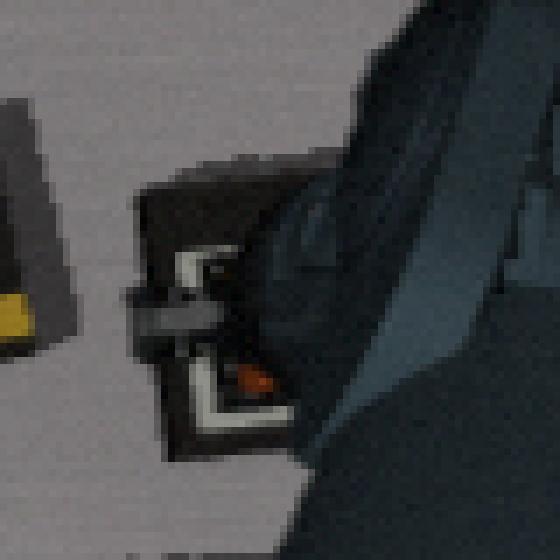

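Run:
```python
from h import *
import pickle
s,im=pickle.load(open("pics/w8.pkl","rb"))
T=tool_T(s)
def B(uv,z):
    uv=(np.array(uv,float)+.5)/[3.3,3]-.5+[200,140]
    P=back("wrist",uv,z,s); return ((P-T[:3,3])@T[:3,:3]*1000).round(1)
zf=s["tcp_pos"][2]-.0409
print("foot top front edge (tool mm)",B([(219,240),(557,240),(245,223),(530,223)],zf+.008))
print("spot edge",B([(201,168),(597,171),(206,222),(593,222)],.044))
# scene: predicted foot outline vs spot given hypotheses
sc=np.load("pics/s8.npy")
def rect(c,y,z,lx,ly):
    q=np.array([[lx,ly],[-lx,ly],[-lx,-ly],[lx,-ly]])/2;r=np.array([[np.cos(y),-np.sin(y)],[np.sin(y),np.cos(y)]])
    return np.c_[q@r.T+c,np.full(4,z)]
```

```text
foot top front edge (tool mm) [[ 30.4 -23.   32.9]
 [ 30.4  19.7  32.9]
 [ 32.8 -19.6  32.9]
 [ 32.9  16.2  32.9]]
spot edge [[ 37.5 -27.1  49.2]
 [ 37.1  26.7  49.2]
 [ 29.2 -26.7  49.2]
 [ 29.3  26.5  49.2]]
```

Measured in the tool frame, the foot sits 1.5 mm off in y and about 0.6 mm off in x, with yaw aligned to within 0.01 rad. I'll correct that and lower to a gap of about 2 mm.

send_rows(
  deltas=[
    [[-0.03,0.08,0.1],[0,0,0],0],
    [[-0.06,0.15,0.3],[0,0,0],0],
    [[-0.06,0.15,0.5],[0,0,0],0],
    [[-0.06,0.15,0.6],[0,0,0],0],
    [[-0.06,0.15,0.6],[0,0,0],0],
    [[-0.06,0.15,0.6],[0,0,0],0],
    [[-0.06,0.15,0.6],[0,0,0],0],
  ],
)

```text
clock: 11.28
tcp_pos: [0.5189, -0.1449, 0.0866]
tool_rot: [-0.063, 0.998, 0.0, -0.0]
contact_force: [0.2, 0.2, -1.1]
width: 0.0329
```

Run:
```python
from h import *
import pickle
s=sensors.state();print(s["contact_force"],s["tcp_pos"],s["tool_rot"])
im=viewer.read_camera("wrist");pickle.dump((s,im),open("pics/w9.pkl","wb"))
cv2.imwrite("pics/w9.png",cv2.resize(im[140:340,200:440],None,fx=3.3,fy=3,interpolation=3)[:,:,::-1])
print(sensors.state()["contact_force"])
```

```text
[ 0.1842215   0.16901724 -1.12055352] [ 0.51891437 -0.14486796  0.08664921] [-6.25438712e-02  9.98042213e-01  6.70778849e-05 -4.88359962e-06]
[-0.14804699 -0.15415764 -1.63167692]
```

View pics/w9.png

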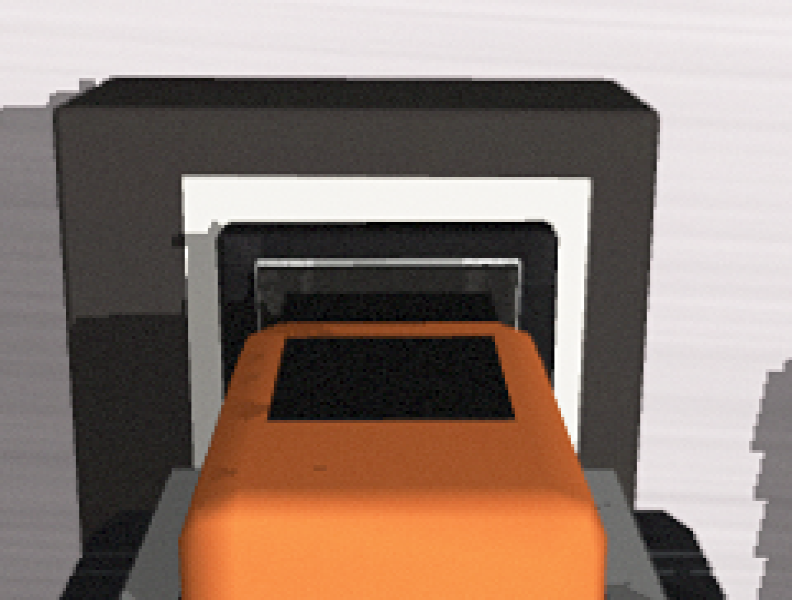

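Run:
```python
from h import *
import pickle
s,im=pickle.load(open("pics/w9.pkl","rb"))
T=tool_T(s)
def B(uv,z):
    uv=(np.array(uv,float)+.5)/[3.3,3]-.5+[200,140]
    P=back("wrist",uv,z,s); return ((P-T[:3,3])@T[:3,:3]*1000).round(1).tolist()
zf=s["tcp_pos"][2]-.0409
print("foot",B([(219,240),(557,240),(245,223),(530,223)],zf+.008))
print("spot",B([(182,176),(591,178),(188,240),(588,240)],.044))
```

```text
foot [[30.4, -23.0, 32.9], [30.4, 19.7, 32.9], [32.8, -19.6, 32.9], [32.9, 16.3, 32.9]]
spot [[37.5, -28.7, 42.6], [37.3, 25.0, 42.7], [28.0, -28.3, 42.6], [28.1, 25.0, 42.7]]
```

The foot is centred, with 5 mm of white on both sides and about 4.5 mm at the front. Moving on to contact.

send_rows(
  deltas=[
    [[0,0,0.05],[0,0,0],0],
    [[0,0,0.1],[0,0,0],0],
    [[0,0,0.15],[0,0,0],0],
    [[0,0,0.2],[0,0,0],0],
    [[0,0,0.25],[0,0,0],0],
    [[0,0,0.3],[0,0,0],0],
    [[0,0,0.3],[0,0,0],0],
    [[0,0,0.3],[0,0,0],0],
    [[0,0,0.3],[0,0,0],0],
  ],
)

```text
clock: 12.08
tcp_pos: [0.519, -0.145, 0.0838]
tool_rot: [-0.063, 0.998, -0.0, 0.0]
contact_force: [-1.0, -0.9, 3.2]
width: 0.0332
```

Run:
```python
from h import *
s=sensors.state();print(s["contact_force"],s["tcp_pos"],s["tool_rot"],s["moment"])
```

```text
[-1.04479164 -0.88742905  3.16532374] [ 0.51903912 -0.14495675  0.0838283 ] [-6.25243548e-02  9.98043424e-01 -6.27742564e-05  1.54882453e-04] [0.10026608 0.26036044 0.03146448]
```

send_rows(
  deltas=[
    [[0,0,0.1],[0,0,0],0],
    [[0,0,0.2],[0,0,0],0],
    [[0,0,0.3],[0,0,0],0],
    [[0,0,0.4],[0,0,0],0],
    [[0,0,0.5],[0,0,0],0],
    [[0,0,0.6],[0,0,0],0],
    [[0,0,0.65],[0,0,0],0],
    [[0,0,0.65],[0,0,0],0],
    [[0,0,0.65],[0,0,0],0],
  ],
)

```text
clock: 12.83
tcp_pos: [0.5191, -0.145, 0.0773]
tool_rot: [-0.063, 0.998, -0.0, 0.0]
contact_force: [-1.2, 0.4, 5.0]
width: 0.0333
```

Run:
```python
from h import *
import pickle
s=sensors.state();print(s["contact_force"],s["tcp_pos"],s["tool_rot"],s["moment"])
im=viewer.read_camera("wrist");pickle.dump((s,im),open("pics/w10.pkl","wb"))
print(sensors.state()["contact_force"])
cv2.imwrite("pics/w10.png",cv2.resize(im[140:340,200:440],None,fx=3.3,fy=3,interpolation=3)[:,:,::-1])
im=viewer.read_camera("scene");print(sensors.state()["contact_force"]);cv2.imwrite("pics/s10.png",cv2.resize(im[160:240,245:330],None,fx=7,fy=7,interpolation=3)[:,:,::-1])
```

```text
[-1.18146579  0.39599765  4.971714  ] [ 0.51909329 -0.14499971  0.07733631] [-6.25458447e-02  9.98042063e-01 -1.25989915e-04  2.04074022e-04] [0.08475409 0.3363173  0.01980094]
[-2.27889423  0.34915511  5.02140908]
[-0.8062373  -0.8434542   5.31421145]
```

View pics/w10.png

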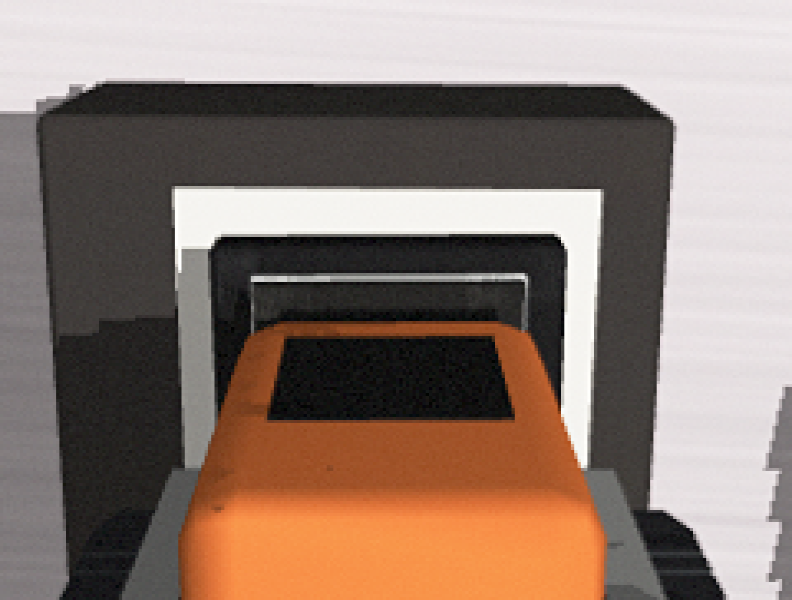

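View pics/s10.png

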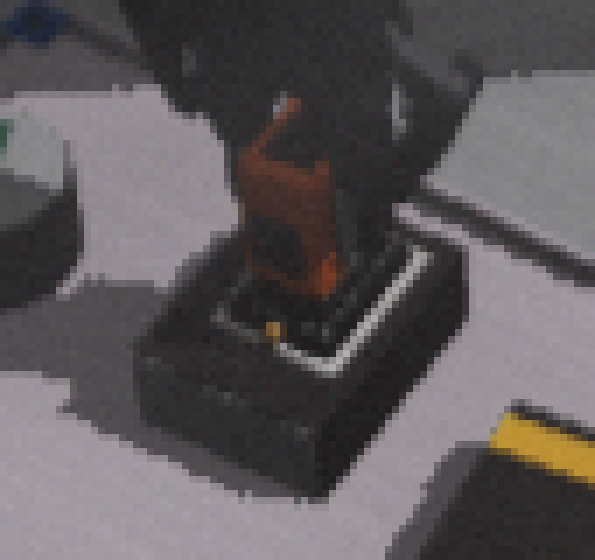

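The foot is flat and centred on the spot, the plunger is at about 7.6 mm, and the force is still the spring alone. I'll creep towards the stop.

send_rows(
  deltas=[
    [[0,0,0.05],[0,0,0],0],
    [[0,0,0.1],[0,0,0],0],
    [[0,0,0.15],[0,0,0],0],
    [[0,0,0.2],[0,0,0],0],
    [[0,0,0.2],[0,0,0],0],
  ],
)

```text
clock: 13.35
tcp_pos: [0.5191, -0.145, 0.0754]
tool_rot: [-0.063, 0.998, -0.0, 0.0]
contact_force: [-2.2, -0.2, 6.0]
width: 0.0333
```

send_rows(
  deltas=[
    [[0,0,0.02],[0,0,0],0],
    [[0,0,0.04],[0,0,0],0],
    [[0,0,0.04],[0,0,0],0],
  ],
)

```text
clock: 13.6
tcp_pos: [0.5191, -0.145, 0.075]
tool_rot: [-0.063, 0.998, -0.0, 0.0]
contact_force: [-0.7, -0.2, 7.4]
width: 0.0331
```

send_rows(
  deltas=[
    [[0,0,0.02],[0,0,0],0],
    [[0,0,0.03],[0,0,0],0],
    [[0,0,0.03],[0,0,0],0],
  ],
)

```text
clock: 13.85
tcp_pos: [0.5191, -0.145, 0.0748]
tool_rot: [-0.063, 0.998, -0.0, 0.0]
contact_force: [-1.9, -0.6, 6.6]
width: 0.0332
```

send_rows(
  deltas=[
    [[0,0,0.02],[0,0,0],0],
    [[0,0,0.04],[0,0,0],0],
    [[0,0,0.04],[0,0,0],0],
  ],
)

```text
clock: 14.1
tcp_pos: [0.519, -0.145, 0.0744]
tool_rot: [-0.063, 0.998, -0.0, 0.0]
contact_force: [-2.9, -0.7, 6.3]
width: 0.0331
```

Still only the spring. Continuing in 0.4 mm steps.

send_rows(
  deltas=[
    [[0,0,0.02],[0,0,0],0],
    [[0,0,0.04],[0,0,0],0],
    [[0,0,0.04],[0,0,0],0],
  ],
)

```text
clock: 14.35
tcp_pos: [0.5191, -0.145, 0.074]
tool_rot: [-0.063, 0.998, -0.0, 0.0]
contact_force: [-2.0, -1.0, 6.8]
width: 0.0331
```

send_rows(
  deltas=[
    [[0,0,0.02],[0,0,0],0],
    [[0,0,0.04],[0,0,0],0],
    [[0,0,0.04],[0,0,0],0],
  ],
)

```text
clock: 14.6
tcp_pos: [0.5191, -0.1451, 0.0736]
tool_rot: [-0.063, 0.998, -0.0, 0.0]
contact_force: [-1.7, -0.4, 7.9]
width: 0.0331
```

send_rows(
  deltas=[
    [[0,0,0.02],[0,0,0],0],
    [[0,0,0.04],[0,0,0],0],
    [[0,0,0.04],[0,0,0],0],
  ],
)

```text
clock: 14.85
tcp_pos: [0.5191, -0.1451, 0.0733]
tool_rot: [-0.063, 0.998, -0.0, 0.0]
contact_force: [-2.2, -0.7, 7.7]
width: 0.0332
```

send_rows(
  deltas=[
    [[0,0,0.02],[0,0,0],0],
    [[0,0,0.04],[0,0,0],0],
    [[0,0,0.04],[0,0,0],0],
  ],
)

```text
clock: 15.1
tcp_pos: [0.5191, -0.145, 0.0728]
tool_rot: [-0.063, 0.998, -0.0, 0.0]
contact_force: [-2.0, -1.1, 6.7]
width: 0.0329
```

send_rows(
  deltas=[
    [[0,0,0.02],[0,0,0],0],
    [[0,0,0.04],[0,0,0],0],
    [[0,0,0.04],[0,0,0],0],
  ],
)

```text
clock: 15.35
tcp_pos: [0.5191, -0.145, 0.0725]
tool_rot: [-0.063, 0.998, -0.0, 0.0]
contact_force: [-1.9, -0.5, 7.4]
width: 0.0331
```

send_rows(
  deltas=[
    [[0,0,0.02],[0,0,0],0],
    [[0,0,0.04],[0,0,0],0],
    [[0,0,0.04],[0,0,0],0],
  ],
)

```text
clock: 15.6
tcp_pos: [0.5191, -0.1451, 0.0721]
tool_rot: [-0.063, 0.998, -0.0, 0.0]
contact_force: [-2.8, -0.4, 7.4]
width: 0.0332
```

send_rows(
  deltas=[
    [[0,0,0.02],[0,0,0],0],
    [[0,0,0.04],[0,0,0],0],
    [[0,0,0.04],[0,0,0],0],
  ],
)

```text
clock: 15.85
tcp_pos: [0.5191, -0.1451, 0.0717]
tool_rot: [-0.063, 0.998, -0.0, 0.0]
contact_force: [-3.0, -1.5, 8.0]
width: 0.0329
```

send_rows(
  deltas=[
    [[0,0,0.02],[0,0,0],0],
    [[0,0,0.04],[0,0,0],0],
    [[0,0,0.04],[0,0,0],0],
  ],
)

```text
clock: 16.1
tcp_pos: [0.5191, -0.145, 0.0713]
tool_rot: [-0.063, 0.998, -0.0, 0.0]
contact_force: [-2.1, -0.8, 7.5]
width: 0.0333
```

send_rows(
  deltas=[
    [[0,0,0.02],[0,0,0],0],
    [[0,0,0.04],[0,0,0],0],
    [[0,0,0.04],[0,0,0],0],
  ],
)

```text
clock: 16.35
tcp_pos: [0.5191, -0.1451, 0.071]
tool_rot: [-0.063, 0.998, -0.0, 0.0]
contact_force: [-1.9, -0.9, 8.2]
width: 0.0331
```

send_rows(
  deltas=[
    [[0,0,0.02],[0,0,0],0],
    [[0,0,0.04],[0,0,0],0],
    [[0,0,0.04],[0,0,0],0],
  ],
)

```text
clock: 16.6
tcp_pos: [0.5191, -0.1451, 0.0706]
tool_rot: [-0.063, 0.998, -0.0, 0.0]
contact_force: [-2.8, -0.5, 8.1]
width: 0.0332
```

send_rows(
  deltas=[
    [[0,0,0.02],[0,0,0],0],
    [[0,0,0.04],[0,0,0],0],
    [[0,0,0.04],[0,0,0],0],
  ],
)

```text
clock: 16.85
tcp_pos: [0.5191, -0.1451, 0.0702]
tool_rot: [-0.063, 0.998, -0.0, 0.0]
contact_force: [-4.0, -0.3, 7.8]
width: 0.0331
```

send_rows(
  deltas=[
    [[0,0,0.02],[0,0,0],0],
    [[0,0,0.04],[0,0,0],0],
    [[0,0,0.04],[0,0,0],0],
  ],
)

```text
clock: 17.1
tcp_pos: [0.5191, -0.1451, 0.0698]
tool_rot: [-0.063, 0.998, -0.0, 0.0]
contact_force: [-2.4, -0.8, 7.7]
width: 0.0332
```

send_rows(
  deltas=[
    [[0,0,0.02],[0,0,0],0],
    [[0,0,0.04],[0,0,0],0],
    [[0,0,0.04],[0,0,0],0],
  ],
)

```text
clock: 17.35
tcp_pos: [0.5191, -0.1451, 0.0694]
tool_rot: [-0.063, 0.998, -0.0, 0.0]
contact_force: [-2.8, -0.1, 7.8]
width: 0.0329
```

send_rows(
  deltas=[
    [[0,0,0.02],[0,0,0],0],
    [[0,0,0.04],[0,0,0],0],
    [[0,0,0.04],[0,0,0],0],
  ],
)

```text
clock: 17.6
tcp_pos: [0.5191, -0.1451, 0.069]
tool_rot: [-0.063, 0.998, -0.0, 0.0]
contact_force: [-3.2, -0.9, 9.4]
width: 0.033
```

send_rows(
  deltas=[
    [[0,0,0.02],[0,0,0],0],
    [[0,0,0.03],[0,0,0],0],
    [[0,0,0.03],[0,0,0],0],
  ],
)

```text
clock: 17.85
tcp_pos: [0.5191, -0.1451, 0.0688]
tool_rot: [-0.063, 0.998, -0.0, 0.0]
contact_force: [-3.3, 0.1, 8.7]
width: 0.0332
```

send_rows(
  deltas=[
    [[0,0,0.02],[0,0,0],0],
    [[0,0,0.04],[0,0,0],0],
    [[0,0,0.04],[0,0,0],0],
  ],
)

```text
clock: 18.1
tcp_pos: [0.5191, -0.1451, 0.0684]
tool_rot: [-0.063, 0.998, -0.0, 0.0]
contact_force: [-3.1, -0.2, 8.9]
width: 0.0329
```

send_rows(
  deltas=[
    [[0,0,0.02],[0,0,0],0],
    [[0,0,0.04],[0,0,0],0],
    [[0,0,0.04],[0,0,0],0],
  ],
)

```text
clock: 18.35
tcp_pos: [0.5191, -0.1451, 0.068]
tool_rot: [-0.062, 0.998, -0.0, 0.0]
contact_force: [-2.8, 0.1, 8.8]
width: 0.0332
```

send_rows(
  deltas=[
    [[0,0,0.02],[0,0,0],0],
    [[0,0,0.04],[0,0,0],0],
    [[0,0,0.04],[0,0,0],0],
  ],
)

```text
clock: 18.6
tcp_pos: [0.5191, -0.1451, 0.0676]
tool_rot: [-0.063, 0.998, -0.0, 0.0]
contact_force: [-2.9, -1.3, 9.3]
width: 0.0336
```

send_rows(
  deltas=[
    [[0,0,0.02],[0,0,0],0],
    [[0,0,0.04],[0,0,0],0],
    [[0,0,0.04],[0,0,0],0],
  ],
)

```text
clock: 18.85
tcp_pos: [0.5191, -0.1451, 0.0673]
tool_rot: [-0.063, 0.998, -0.0, 0.0]
contact_force: [-2.6, -1.1, 9.8]
width: 0.033
```

send_rows(
  deltas=[
    [[0,0,0.02],[0,0,0],0],
    [[0,0,0.04],[0,0,0],0],
    [[0,0,0.04],[0,0,0],0],
  ],
)

```text
clock: 19.1
tcp_pos: [0.5191, -0.1451, 0.0669]
tool_rot: [-0.063, 0.998, -0.0, 0.0]
contact_force: [-2.4, -0.2, 9.1]
width: 0.0331
```

send_rows(
  deltas=[
    [[0,0,0.02],[0,0,0],0],
    [[0,0,0.04],[0,0,0],0],
    [[0,0,0.04],[0,0,0],0],
  ],
)

```text
clock: 19.35
tcp_pos: [0.5191, -0.1451, 0.0665]
tool_rot: [-0.063, 0.998, -0.0, 0.0]
contact_force: [-3.0, -0.2, 9.0]
width: 0.0329
```

send_rows(
  deltas=[
    [[0,0,0.02],[0,0,0],0],
    [[0,0,0.03],[0,0,0],0],
    [[0,0,0.03],[0,0,0],0],
  ],
)

```text
clock: 19.6
tcp_pos: [0.5191, -0.1451, 0.0664]
tool_rot: [-0.063, 0.998, -0.0, 0.0]
contact_force: [-3.1, 0.5, 10.5]
width: 0.0331
```

send_rows(
  deltas=[
    [[0,0,0.01],[0,0,0],0],
    [[0,0,0.03],[0,0,0],0],
    [[0,0,0.03],[0,0,0],0],
  ],
)

```text
clock: 19.85
tcp_pos: [0.5191, -0.1451, 0.0663]
tool_rot: [-0.063, 0.998, -0.0, 0.0]
contact_force: [-3.8, -0.2, 12.0]
width: 0.0335
```

I've felt the stop at about 18.6 mm down: the force is rising while the TCP has stopped moving. Now adding load in small steps.

send_rows(
  deltas=[
    [[0,0,0.02],[0,0,0],0],
    [[0,0,0.04],[0,0,0],0],
    [[0,0,0.04],[0,0,0],0],
  ],
)

```text
clock: 20.1
tcp_pos: [0.5191, -0.1451, 0.0661]
tool_rot: [-0.063, 0.998, -0.0, 0.0]
contact_force: [-5.2, 0.6, 13.9]
width: 0.0331
```

send_rows(
  deltas=[
    [[0.01,0,0.01],[0,0,0],0],
    [[0.02,0,0.02],[0,0,0],0],
    [[0.03,0,0.03],[0,0,0],0],
    [[0.03,0,0.03],[0,0,0],0],
  ],
)

```text
clock: 20.43
tcp_pos: [0.5191, -0.1451, 0.0661]
tool_rot: [-0.063, 0.998, -0.0, 0.001]
contact_force: [-4.2, -0.3, 16.2]
width: 0.0331
```

Run:
```python
from h import *
s=sensors.state();print(s["contact_force"],s["tcp_pos"],s["tool_rot"],s["moment"])
```

```text
[-4.18825981 -0.28286387 16.18225943] [ 0.51913525 -0.14513358  0.06606838] [-6.25122481e-02  9.98043821e-01 -3.19658714e-04  8.04422171e-04] [0.43072146 0.98666111 0.06217358]
```

send_rows(
  deltas=[
    [[0.01,0,0.02],[0,0,0],0],
    [[0.03,0,0.03],[0,0,0],0],
    [[0.03,0,0.04],[0,0,0],0],
    [[0.03,0,0.04],[0,0,0],0],
  ],
)

```text
clock: 20.77
tcp_pos: [0.5191, -0.1451, 0.0659]
tool_rot: [-0.063, 0.998, -0.0, 0.001]
contact_force: [-4.4, 0.0, 15.8]
width: 0.0337
```

send_rows(
  deltas=[
    [[0,0,0.01],[0,0,0],0],
    [[0,0,0.02],[0,0,0],0],
    [[0,0,0.02],[0,0,0],0],
  ],
)

```text
clock: 21.02
tcp_pos: [0.5191, -0.1451, 0.0659]
tool_rot: [-0.063, 0.998, -0.0, 0.001]
contact_force: [-4.3, 1.3, 17.9]
width: 0.0333
```

Run:
```python
from h import *
import pickle
for i in range(4):
    im=viewer.read_camera("wrist")
    s=sensors.state();print(s["clock"],np.round(s["contact_force"],2),np.round(s["tcp_pos"],4))
cv2.imwrite("pics/w11.png",cv2.resize(im[140:340,200:440],None,fx=3.3,fy=3,interpolation=3)[:,:,::-1])
```

```text
21.0667 [-5.35  0.61 17.97] [ 0.5191 -0.1451  0.0659]
21.1167 [-4.98  0.59 16.92] [ 0.5191 -0.1451  0.0659]
21.1667 [-4.75  0.46 17.04] [ 0.5191 -0.1452  0.0659]
21.2167 [-5.22  0.03 17.32] [ 0.5191 -0.1451  0.0659]
```

The reading averages 17.4 N, which is about 19 N on the block. One more small step, then hold for over a second.

send_rows(
  deltas=[
    [[0,0,0.01],[0,0,0],0],
    [[0,0,0.02],[0,0,0],0],
    [[0,0,0.02],[0,0,0],0],
    [[0,0,0.02],[0,0,0],0],
    [[0,0,0.02],[0,0,0],0],
    [[0,0,0.02],[0,0,0],0],
    [[0,0,0.02],[0,0,0],0],
    [[0,0,0.02],[0,0,0],0],
  ],
)

```text
clock: 21.88
tcp_pos: [0.5191, -0.1451, 0.0658]
tool_rot: [-0.063, 0.998, -0.0, 0.001]
contact_force: [-4.8, 1.1, 18.2]
width: 0.033
```

Run:
```python
from h import *
for i in range(6):
    im=viewer.read_camera("wrist" if i<5 else "scene")
    if i==4: cv2.imwrite("pics/w12.png",cv2.resize(im[140:340,200:440],None,fx=3.3,fy=3,interpolation=3)[:,:,::-1])
    s=sensors.state();print(s["clock"],np.round(s["contact_force"],2),np.round(s["tcp_pos"],4))
cv2.imwrite("pics/s12.png",cv2.resize(im[160:240,245:330],None,fx=7,fy=7,interpolation=3)[:,:,::-1])
```

```text
21.9333 [-4.54  1.13 19.76] [ 0.5191 -0.1451  0.0658]
21.9833 [-4.89  0.61 18.18] [ 0.5191 -0.1451  0.0658]
22.0333 [-5.35  1.   18.7 ] [ 0.5191 -0.1452  0.0658]
22.0833 [-4.82  1.2  17.86] [ 0.5191 -0.1452  0.0658]
22.1333 [-5.72  0.65 18.19] [ 0.5191 -0.1451  0.0658]
22.1833 [-4.64  1.32 18.28] [ 0.5191 -0.1451  0.0658]
```

View pics/w12.png

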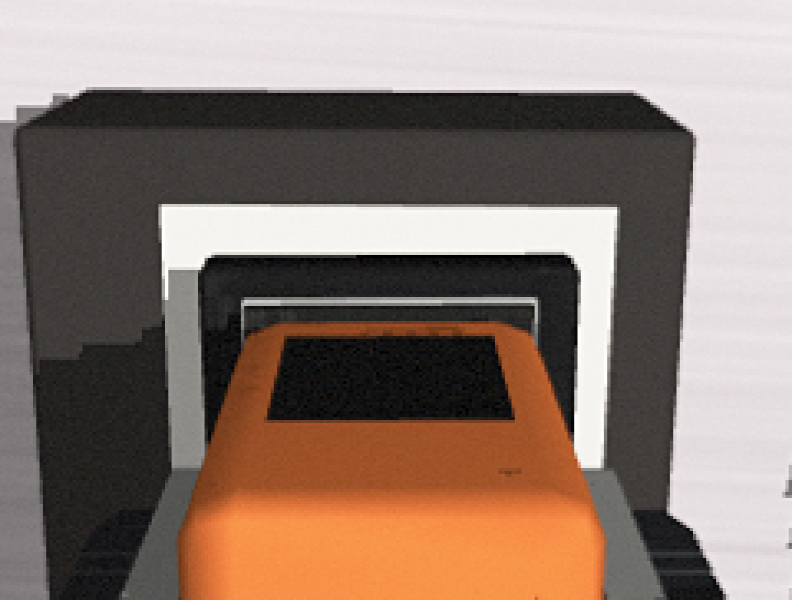

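View pics/s12.png

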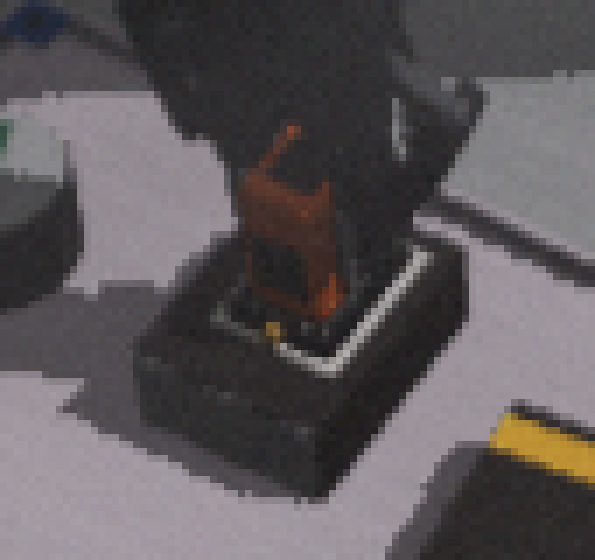

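The foot sits centred in the spot with even white borders, and the reading is steady at about 18.5 N (about 20 N on the block). I'll add a little more and hold a further second.

send_rows(
  deltas=[
    [[0,0,0.01],[0,0,0],0],
    [[0,0,0.02],[0,0,0],0],
    [[0,0,0.02],[0,0,0],0],
    [[0,0,0.02],[0,0,0],0],
    [[0,0,0.02],[0,0,0],0],
    [[0,0,0.02],[0,0,0],0],
    [[0,0,0.02],[0,0,0],0],
    [[0,0,0.02],[0,0,0],0],
    [[0,0,0.02],[0,0,0],0],
    [[0,0,0.02],[0,0,0],0],
    [[0,0,0.02],[0,0,0],0],
    [[0,0,0.02],[0,0,0],0],
    [[0,0,0.02],[0,0,0],0],
  ],
)

```text
clock: 23.27
tcp_pos: [0.5191, -0.1451, 0.0657]
tool_rot: [-0.063, 0.998, -0.0, 0.001]
contact_force: [-5.7, 1.0, 19.6]
width: 0.0333
```

Run:
```python
from h import *
for i in range(3):
    im=viewer.read_camera("wrist")
    s=sensors.state();print(s["clock"],np.round(s["contact_force"],2),np.round(s["tcp_pos"],4))
```

```text
23.3167 [-5.31  1.46 19.47] [ 0.5191 -0.1452  0.0657]
23.3667 [-5.77  1.33 19.7 ] [ 0.5191 -0.1451  0.0657]
23.4167 [-6.82  0.86 19.39] [ 0.5191 -0.1451  0.0657]
```

Held for over 2 s in total at 18–19.7 N. Now easing off slowly.

send_rows(
  deltas=[
    [[0,0,-0.03],[0,0,0],0],
    [[0,0,-0.06],[0,0,0],0],
    [[0,0,-0.09],[0,0,0],0],
    [[0,0,-0.12],[0,0,0],0],
    [[0,0,-0.16],[0,0,0],0],
    [[0,0,-0.2],[0,0,0],0],
    [[0,0,-0.25],[0,0,0],0],
    [[0,0,-0.3],[0,0,0],0],
    [[0,0,-0.4],[0,0,0],0],
    [[0,0,-0.5],[0,0,0],0],
    [[0,0,-0.6],[0,0,0],0],
    [[0,0,-0.7],[0,0,0],0],
    [[0,0,-0.8],[0,0,0],0],
    [[0,0,-0.9],[0,0,0],0],
    [[0,0,-1],[0,0,0],0],
    [[0,0,-1.1],[0,0,0],0],
    [[0,0,-1.2],[0,0,0],0],
    [[0,0,-1.3],[0,0,0],0],
    [[0,0,-1.4],[0,0,0],0],
  ],
)

```text
clock: 25.0
tcp_pos: [0.5191, -0.145, 0.0779]
tool_rot: [-0.063, 0.998, -0.0, 0.001]
contact_force: [-0.7, 0.2, 4.8]
width: 0.033
```

send_rows(
  deltas=[
    [[0,0,-0.1],[0,0,0],0],
    [[0,0,-0.2],[0,0,0],0],
    [[0,0,-0.35],[0,0,0],0],
    [[0,0,-0.5],[0,0,0],0],
    [[0,0,-0.65],[0,0,0],0],
    [[0,0,-0.8],[0,0,0],0],
    [[0,0,-1],[0,0,0],0],
    [[0,0,-1.4],[0,0,0],0],
    [[0,0,-2.2],[0,0,0],0],
    [[0,0,-3.4],[0,0,0],0],
    [[0,0,-4.8],[0,0,0],0],
    [[0,0,-6.1],[0,0,0],0],
    [[0,0,-7],[0,0,0],0],
    [[0,0,-7.2],[0,0,0],0],
    [[0,0,-7.2],[0,0,0],0],
  ],
)

```text
clock: 26.25
tcp_pos: [0.5186, -0.1451, 0.1501]
tool_rot: [-0.063, 0.998, -0.0, 0.001]
contact_force: [0.9, -0.6, -1.6]
width: 0.0337
```

Run:
```python
from h import *
im=viewer.read_camera("wrist");cv2.imwrite("pics/w13.png",im[:,:,::-1])
s=sensors.state();print(s["clock"],np.round(s["contact_force"],2),np.round(s["tcp_pos"],4),s["tool_rot"])
goto([0.4511,0.3132,0.15],-0.037,s)
```

```text
26.3 [ 0.17  0.25 -2.43] [ 0.5181 -0.1449  0.1493] [-6.25289957e-02  9.98043141e-01  5.56363738e-05 -1.02758621e-04]
delta cm [ 0.93 46.29 -0.06] rv [ 1.000e-04 -2.000e-04  1.621e-01] dist 46.299496285173625
```

View pics/w13.png

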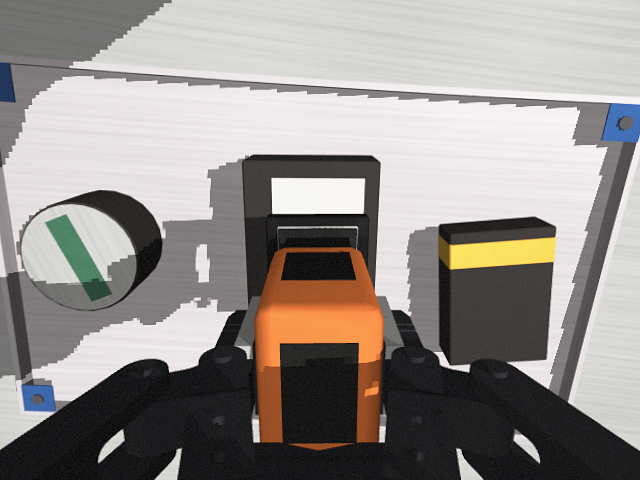

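The stamp sits unchanged in the grip and the block is undisturbed. Now returning to the stand.

send_rows(
  deltas=[
    [[0,0.8,0],[0,0,0],0],
    [[0,2.5,0],[0,0,0.01],0],
    [[0.1,5.5,0],[0,0,0.02],0],
    [[0.2,9.3,0],[0,0,0.03],0],
    [[0.3,13.2,0],[0,0,0.05],0],
    [[0.4,17.1,0],[0,0,0.06],0],
    [[0.4,21,0],[0,0,0.08],0],
    [[0.5,24.9,0],[0,0,0.09],0],
    [[0.6,28.8,0],[0,0,0.1],0],
    [[0.7,32.7,0],[0,0,0.12],0],
    [[0.7,36.6,0],[0,0,0.13],0],
    [[0.8,40.3,0],[0,0,0.145],0],
    [[0.9,43.3,0],[0,0,0.155],0],
    [[0.9,45.3,0],[0,0,0.162],0],
    [[0.93,46.2,0],[0,0,0.162],0],
    [[0.93,46.3,0],[0,0,0.162],0],
    [[0.93,46.3,0],[0,0,0.162],0],
    [[0.93,46.3,0],[0,0,0.162],0],
  ],
)

```text
clock: 27.8
tcp_pos: [0.451, 0.3121, 0.1491]
tool_rot: [0.019, 1.0, -0.001, -0.0]
contact_force: [0.2, -0.1, -3.1]
width: 0.033
```

Run:
```python
from h import *
s=sensors.state();print(np.round(s["contact_force"],2),s["tool_rot"])
goto([0.4513,0.3133,0.075],-0.037,s)
```

```text
[ 0.16 -0.06 -3.05] [ 1.88403620e-02  9.99822253e-01 -5.69090646e-04 -4.23431618e-04]
delta cm [-0.03  0.13  7.41] rv [-0.0012 -0.0008 -0.0007] dist 7.407111187423595
```

send_rows(
  deltas=[
    [[0,0,0.6],[0,0,0],0],
    [[0,0,2],[0,0,0],0],
    [[0,0,4],[0,0,0],0],
    [[0,0,6],[0,0,0],0],
    [[0,0,7.5],[0,0,0],0],
    [[0,0,8.3],[0,0,0],0],
    [[0,0,8.5],[0,0,0],0],
    [[0,0,8.5],[0,0,0],0],
    [[0,0,8.5],[0,0,0],0],
  ],
)

```text
clock: 28.55
tcp_pos: [0.452, 0.3133, 0.0653]
tool_rot: [0.019, 1.0, 0.0, 0.001]
contact_force: [0.4, -0.5, -1.6]
width: 0.033
```

Run:
```python
from h import *
import pickle
s=sensors.state();print(np.round(s["contact_force"],2),s["tool_rot"])
im=viewer.read_camera("wrist");pickle.dump((s,im),open("pics/w14.pkl","wb"))
cv2.imwrite("pics/w14.png",cv2.resize(im[140:340,200:440],None,fx=3.3,fy=3,interpolation=3)[:,:,::-1])
goto([0.4513,0.3133,0.0455],-0.037,s)
im=viewer.read_camera("scene");cv2.imwrite("pics/s14.png",cv2.resize(im[220:320,420:520],None,fx=6,fy=6,interpolation=3)[:,:,::-1])
```

```text
[ 0.44 -0.45 -1.62] [1.87018168e-02 9.99824862e-01 3.57486981e-04 6.00266660e-04]
delta cm [ 0.07 -0.    1.98] rv [ 0.0007  0.0012 -0.0004] dist 1.9810557850410095
```

View pics/w14.png

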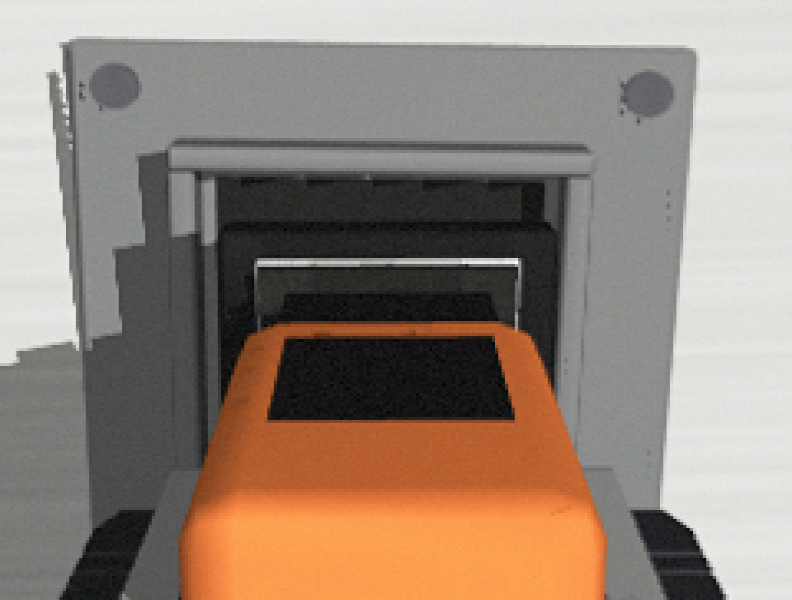

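View pics/s14.png

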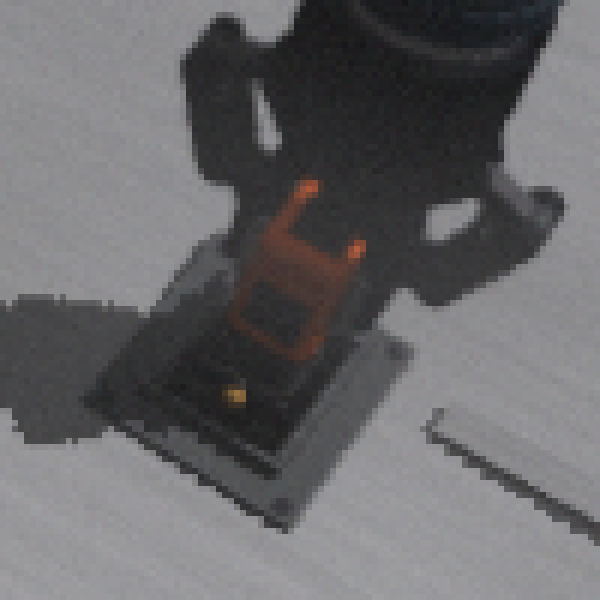

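Run:
```python
from h import *
import pickle
s,im=pickle.load(open("pics/w14.pkl","rb"))
T=tool_T(s)
def B(uv,z):
    uv=(np.array(uv,float)+.5)/[3.3,3]-.5+[200,140]
    P=back("wrist",uv,z,s); return ((P-T[:3,3])@T[:3,:3]*1000).round(1).tolist()
zf=s["tcp_pos"][2]-.0409
print("foot",B([(219,240),(557,240),(245,223),(530,223)],zf+.008))
print("rim outer",B([(169,145),(592,150)],.012))
print("plate",B([(75,40),(695,50)],.004))
```

```text
foot [[30.2, -23.1, 32.8], [30.3, 19.6, 32.9], [32.6, -19.8, 32.8], [32.7, 16.1, 32.9]]
rim outer [[40.1, -32.1, 53.2], [39.4, 26.4, 53.3]]
plate [[55.0, -45.7, 61.2], [53.6, 41.3, 61.3]]
```

The foot clears the pocket walls, with an offset of about 1 mm in x and in y. I'll correct both and lower slowly.

send_rows(
  deltas=[
    [[-0.05,-0.05,0.1],[0,0,0],0],
    [[-0.1,-0.1,0.3],[0,0,0],0],
    [[-0.1,-0.1,0.5],[0,0,0],0],
    [[-0.1,-0.1,0.7],[0,0,0],0],
    [[-0.1,-0.1,0.9],[0,0,0],0],
    [[-0.1,-0.1,1.1],[0,0,0],0],
    [[-0.1,-0.1,1.3],[0,0,0],0],
    [[-0.1,-0.1,1.5],[0,0,0],0],
    [[-0.1,-0.1,1.65],[0,0,0],0],
    [[-0.1,-0.1,1.78],[0,0,0],0],
    [[-0.1,-0.1,1.88],[0,0,0],0],
    [[-0.1,-0.1,1.94],[0,0,0],0],
    [[-0.1,-0.1,1.96],[0,0,0],0],
    [[-0.1,-0.1,1.96],[0,0,0],0],
  ],
)

```text
clock: 29.82
tcp_pos: [0.4522, 0.3122, 0.0453]
tool_rot: [0.018, 1.0, 0.0, 0.0]
contact_force: [-2.5, -0.7, 2.8]
width: 0.0329
```

Run:
```python
from h import *
s=sensors.state();print(np.round(s["contact_force"],2),np.round(s["moment"],2))
im=viewer.read_camera("wrist")
cv2.imwrite("pics/w15.png",cv2.resize(im[140:340,200:440],None,fx=3.3,fy=3,interpolation=3)[:,:,::-1])
```

```text
[-2.5  -0.65  2.84] [-0.17  0.33  0.03]
```

View pics/w15.png

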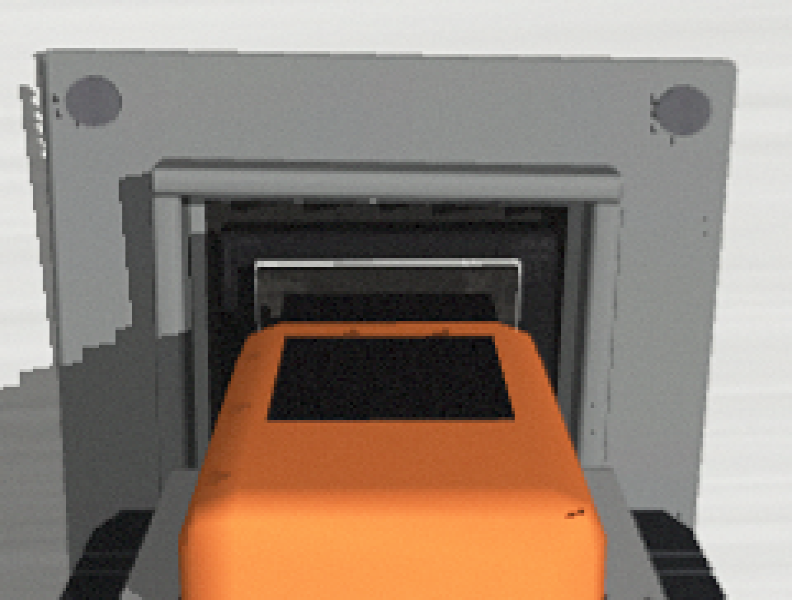

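The foot is down inside the rim and centred, so I'm opening the gripper.

send_rows(
  deltas=[
    [[0,0,0],[0,0,0],0.42],
    [[0,0,0],[0,0,0],0.5],
    [[0,0,0],[0,0,0],0.6],
    [[0,0,0],[0,0,0],0.8],
    [[0,0,0],[0,0,0],1],
    [[0,0,0],[0,0,0],1],
    [[0,0,0],[0,0,0],1],
    [[0,0,0],[0,0,0],1],
    [[0,0,0],[0,0,0],1],
  ],
)

```text
clock: 30.62
tcp_pos: [0.4522, 0.3123, 0.0449]
tool_rot: [0.018, 1.0, 0.0, -0.0]
contact_force: [-0.9, 0.4, -0.4]
width: 0.0854
```

Run:
```python
from h import *
s=sensors.state();print(np.round(s["contact_force"],2),s["width"])
im=viewer.read_camera("wrist")
cv2.imwrite("pics/w16.png",im[:,:,::-1])
```

```text
[-0.89  0.42 -0.38] 0.0853665330473803
```

View pics/w16.png

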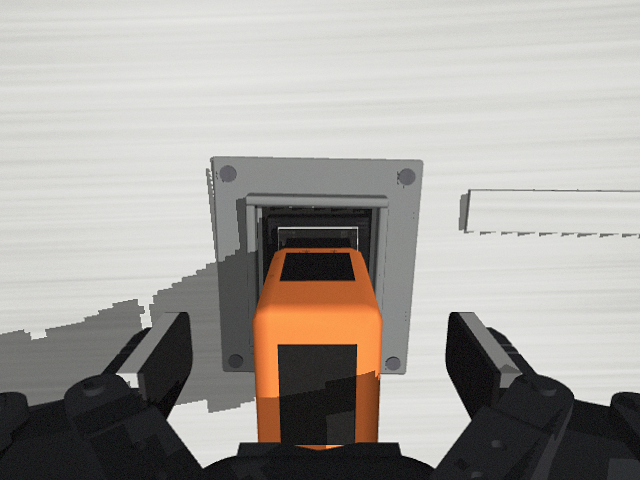

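The stamp stands free and upright in its pocket. Backing straight up.

send_rows(
  deltas=[
    [[0,0,-0.5],[0,0,0],1],
    [[0,0,-1.5],[0,0,0],1],
    [[0,0,-3],[0,0,0],1],
    [[0,0,-5],[0,0,0],1],
    [[0,0,-7.5],[0,0,0],1],
    [[0,0,-10],[0,0,0],1],
    [[0,0,-12.5],[0,0,0],1],
    [[0,0,-14.5],[0,0,0],1],
    [[0,0,-15.5],[0,0,0],1],
    [[0,0,-16],[0,0,0],1],
    [[0,0,-16],[0,0,0],1],
    [[0,0,-16],[0,0,0],1],
  ],
)

```text
clock: 31.67
tcp_pos: [0.4519, 0.312, 0.2042]
tool_rot: [0.018, 1.0, -0.0, -0.0]
contact_force: [0.5, 0.1, -0.1]
width: 0.0855
```

Run:
```python
from h import *
s=sensors.state();print(np.round(s["contact_force"],2),s["tcp_pos"],np.round(s["qvel"],3))
im=viewer.read_camera("wrist")
cv2.imwrite("pics/w17.png",cv2.resize(im[130:310,220:420],None,fx=3.5,fy=3.3,interpolation=3)[:,:,::-1])
im=viewer.read_camera("scene");cv2.imwrite("pics/s17.png",im[:,:,::-1])
for t in ["stamp_grip","stamp_foot"]: print(t,[(round(d["p"],2),np.round(d["point"],4).tolist()) for d in finder.spot_point(t,"scene")[:1]])
v0=np.load("pics/scene0.npy").astype(int)
print("block region diff",np.abs(im.astype(int)-v0)[180:260,190:375].mean())
```

```text
[ 0.48  0.12 -0.11] [0.4518628  0.31204854 0.20416668] [ 0.     0.013 -0.023 -0.002 -0.    -0.002]
stamp_grip [(0.64, [0.4535, 0.314, 0.0615])]
stamp_foot [(0.81, [0.4497, 0.312, 0.0034])]
block region diff 28.937162162162164
```

View pics/w17.png

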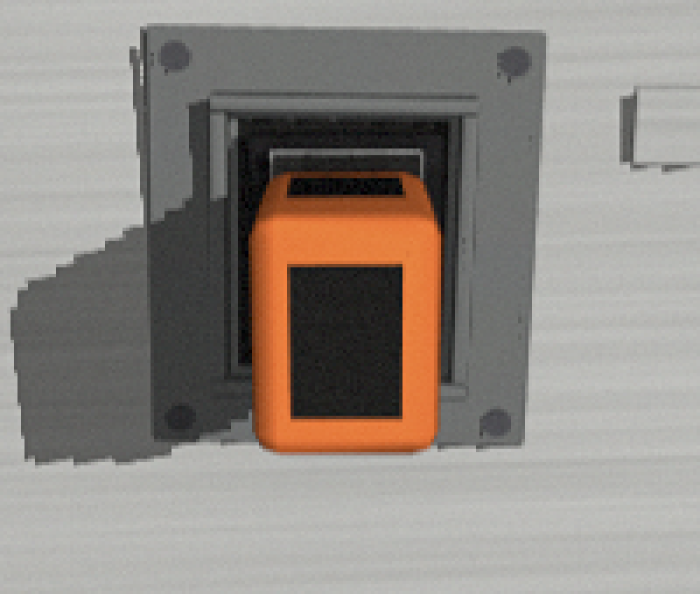

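View pics/s17.png

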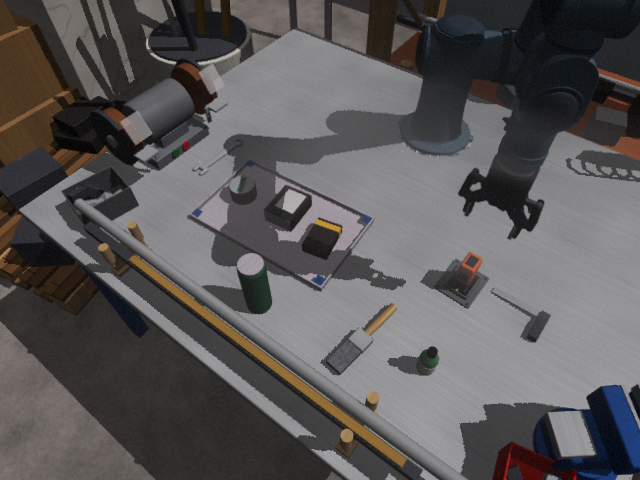

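The stamp stands upright in its pocket at (466,275) and everything else is where it was. The image difference over the block area comes from the arm's shadow.

```bash
python3 -c "
from cell import ticket
print(ticket.job_done())"
```

```text
the job is handed in; nothing more can be done
None
```

I made the print on the bright spot, put the stamp back upright in its stand, and handed the job in at about 32 s. No verdict is reported, so the results below rest on my own readings.

- **Print:** I set the foot on the spot within about 0.5 mm and 0.01 rad by the wrist camera. The cap went straight down and met its stop about 18.6 mm down. I leaned on it at a wrist reading of about 17.4 N, rising to 19.7 N, for over 2 s, then eased off slowly.
- **Force on the block:** I put it at 19–21.5 N, by adding about 1.5–2 N for the stamp's weight. The force sensor is noisy by roughly ±1 N. A sideways force of 5–7 N showed while pressing. The tool position stayed still to 0.1 mm and the camera showed no sliding.
- **Return:** The last pictures show the stamp upright and inside the pocket rim. It was sprung up and free of the gripper, which is open and well clear above.
- **Block and other things:** The pictures show them where they were. A plain image comparison of the block area did differ, which I put down to the arm's shadow, and I did not measure the block's position again.
- **Disagreement:** The cameras differed by 2–4 mm on absolute positions. I therefore centred the foot by its position relative to the spot and pocket in the wrist pictures.

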